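Take the dust filter out of the intake unit and lay cover and filter in the service tray

ROBOT

A 6-joint arm with a two-finger parallel gripper is mounted at the origin on the work surface. World frame = base frame: x ahead of the robot, y to its left, z up, the work surface at z = 0. Lengths are in m, angles in rad, forces in N, time in s.
With the tool pointing down it reaches from about 0.25 to 0.725 m from the base axis. Payload 4 kg.
Tool frame: the origin (TCP) lies midway between the tips of the shut fingers; the grasp point (between the pads) lies bot.tcp_to_grasp behind it (bot.tcp_to_grasp is the distance from the TCP to the grasp point, in m); z points along the fingers, y is the line along which they close (so a half turn about z gives the same grasp; the last joint's range is limited). The gripper opens to 85 mm and grips with 20 to 120 N. Pads are 22 mm wide; open, the fingers measure 114 mm over their backs; the gripper's body (76 mm by 85 mm) begins 54 mm behind the grasp point. The pads swing forward as they close: fully open they stand 13 mm farther back than shut.
Start: joints at [-1.188, 0.241, 0.005, 1.335, 0, 1.571], TCP at [0.187, -0.464, 0.231] pointing down, gripper open.
Joint ranges: [-2.72, 2.72], [-1.05, 1.87], [-1.09, 1.28], [-1.99, 2.15], [-1.42, 1.44], [-3.14, 3.14]. Speed limits (rad/s): [2.79, 2.79, 3.14, 3.14, 3.14, 3.14].

INTERFACE

Orientations are given as a unit quaternion [x, y, z, w].
In Python, from workcell import readout, camera, bot gives the robot as it stands. The module is installed in compiled form; this text tells all that it offers.
- The arm moves only by the tool jog_arm, never from a script. Its argument "motion" is a list of rows, each an object of numbers: "x", "y", "z": the shift along the tool's x, y, z in mm; "spin": the turn about the tool's z in degrees; "fingers": the closure, from -1 (fully open) to 1 (shut). A call has 1 to 8 rows; each row is the pose to reach, as a shift and turn from the pose commanded when the call began, along the tool's axes at that moment; what a row does not reach only later rows make up. A row lasts 1/8 s, in which the tool goes at most 62.5 mm and 10.7 degrees, less where a joint would pass 70% of its speed; a pose out of reach is approached as far as the arm can. A call with a gripper value outside its range is refused whole. The fingers move at their own pace and stop on an object; the grip force is fixed at half the most. Time passes only in rows, so rows that repeat a pose let the fingers close. It gives the time, the measured TCP pose, the force, the opening and the grip force at its end, in the units of the state.
- readout.get_obs(): the state, without advancing time (a new reading comes with each control period).
- camera(name): name is "scene" or "top"; returns a dict with "pixels" (400x640x3 uint8, red, green, blue), "K" (3x3 intrinsics, pixels), "dist" ([k1, k2, p1, p2, k3] as OpenCV has them; the pictures are not rectified), "rvec" (rotation vector, rad) and "tvec" (3), from world to camera coordinates, as OpenCV has them. Camera axes: x right, y down, z forward; pixel columns grow to the right and rows downward; lengths in m; the calibration is good to about 2 mm. A picture is of the moment at which its call begins. There is no depth.
- bot.job_done(): hands the job in; it is judged then, once.
The state is a dict: "clock": time; "joint_pos": joint angles; "joint_vel": joint speeds; "tau": joint torques, N m; "eef_pos": TCP position; "tool_rot": TCP orientation; "ft_force": force on the tool from outside, world axes, zero at the start; "ft_torque": the same for the moment, N m; "grip_width": finger opening in m; "grasp_force": force on a finger pad.
Only numpy, scipy, OpenCV 4.12 (cv2) and the standard library are available. Lean on these libraries where they do the work, as an engineer would, in place of code of your own. Each camera call takes 0.05 s, during which the arm holds its last target. There are 200 camera calls.

TASK

Take the filter out of the intake filter unit on the control desk for cleaning: press the release tab inward so that the vent cover springs free, swing the cover up on its two lugs at the upper edge until it is about level, draw it out of the frame, and lay it rib upward, flat on the floor of the cut-out of its own outline in the service tray. Then lift the filter cartridge out by its rib and lay it, rib upward, flat on the floor of its own cut-out; leave both released there and do not shift the other things on the desk.

Things in the scene. Friction and masses are not known exactly. Their poses are not given: they have to be found in the camera images.
- vent_frame: Fixed sloping face of the grey filter unit (110 mm wide, 230 mm deep, flat top 125 mm up). Origin: centre of the face surface, 85 mm above the desk. x runs up the slope (32 deg above level, away from the robot), y across, z out of the face (leaning 32 deg from vertical to the robot). Face x = -100 to 80 mm; opening x = -54 to 54, y = -35 to 35; compartment below it 58 mm wide in y.
- hook_bar (a point): Fixed point below the hook bar that crosses the opening's upper end (bar x = 54 to 66, z = -2 to 4 mm of vent_frame): this point is at x = 57, z = -4, where the cover's lugs lie. The cover swings about the bar's lower edge (x = 54, z = -2); draw the lugs out 8 mm or more towards -x to free them. Axes as vent_frame.
- release_tab (a joint): Travel of the tab into the face (-z of vent_frame), m: 0 at rest, 0.007 fully in; 2 N to start, 5.5 N at full travel; springs back. It draws back a bolt over the cover's tongue; the cover is free after 5 mm. A spring pin then lifts the cover's lower end: it turns about 0.16 rad about the hook bar and stays so when the tab is let go.
- tab_top (a point): Centre of the top of the release tab, a grey pad 16 mm (x) by 28 mm (y) standing 12 mm proud of the face below the cover, at x = -84 mm of vent_frame. Axes as vent_frame (moves with the tab).
- cover_grip (a point): Loose grey slotted vent cover, 70 to 120 g: plate 104 (x) x 66 (y) x 6 mm, waisted to 42 mm in the middle, two lugs (10 mm long) on its +x end, a tongue (10 mm long) on its -x end. Grip rib across its middle: 10 mm thick (x), 30 long (y), 18 tall. This point: centre of the rib, 15 mm above the underside. x to the lugs, z out on the rib's side; latched, axes as vent_frame and top flush.
- cover_lugs (a point): Point on the cover midway between its two lugs (each 12 mm wide, 3.5 thick, at y = -20 and 20), 57 mm in +x from its middle and 2 mm above its underside. Axes as cover_grip.
- cover_tongue (a point): Middle of the cover's tongue (20 mm wide, 3 thick), 57 mm in -x from its middle and 1.5 mm above its underside. Axes as cover_grip.
- vent_cover: The vent cover again; origin at the centre of the plate's underside, 15 mm below cover_grip.
- filter_grip (a point): Loose white filter cartridge, 80 to 170 g, in the compartment under the cover (3 mm play each side in y, 2 mm in x): body 74 (x) x 52 (y) x 16 mm, grip rib across its middle 10 mm thick (x), 30 long (y), 22 tall. This point: centre of the rib, 27 mm above the underside. In the unit its axes are those of vent_frame, the rib's top 10 mm below the face, its underside 48 mm below.
- filter_body (a point): Centre of the filter's body, 8 mm above its underside. Axes as filter_grip.
- filter: The filter again; origin at the centre of its underside.
- cover_floor (a point): Centre of the floor of the cover's cut-out in the fixed service tray. The cut-out follows the cover's outline with 2 mm to spare all round: 108 x 70 mm, a 20 x 12 mm island in the middle of each long side, two lug pockets at its +x end, a tongue pocket at its -x end; 8 mm deep. x to the lug pockets, z up: the cover fits only with its x along this x.
- cover_cutout: Foam insert with the cover's cut-out; origin on its underside, 6 mm below cover_floor; axes as there. The tray has three dark inserts, 140 (x) x 84 (y) mm, side by side on an aluminium plate, tops 18 mm above the desk; which lies where varies.
- filter_floor (a point): Centre of the floor of the filter's cut-out, a rectangle 78 mm (x) by 56 mm (y), 10 mm deep, foam top 18 mm above the desk. Axes: x along its length, z up. The filter fits either way round.
- filter_cutout: The insert with the filter's cut-out; origin on its underside, 4 mm below filter_floor.
- screwdriver_mid (a point): Bystander: black-handled screwdriver, 116 mm long, lying in the third, narrow cut-out of the tray; point near its middle.
- tape_mid (a point): Bystander: brown tape roll, 72 mm across, 45 mm tall, lying on the flat top of the filter unit; its centre.
- calculator_mid (a point): Bystander: red calculator, 140 x 78 x 20 mm, flat on the desk in front of the filter unit; its centre.
- mug_mid (a point): Bystander: white mug, 76 mm across, 90 mm tall, beside the filter unit; its centre.
- paper_roll_center (a point): Bystander: upright paper roll, 60 mm across, 65 mm tall, beyond the gap between unit and tray; its centre.
- mouse_mid (a point): Bystander: black computer mouse, 96 x 62 x 24 mm, in front of the tray; its centre.
- jar_mid (a point): Bystander: grain sample jar, 68 mm across, 110 mm tall, beyond the tray's right end; its centre.
Things that resemble listed ones, but are neither listed nor needed, are in the scene too. Leave any blue look-alike of the cover_cutout alone. Leave any blue look-alike of the vent_cover alone.

How it is judged:
By the outcome, as a careful person would: the job done as asked, in the order asked, and still so for the second after the job is handed in, with the robot touching nothing.
It also fails if it takes over 59 s, if anything falls off the work surface, if the arm or the gripper's body presses on something with over 40 N, if the wrist force passes 120 N, or if a joint passes its speed limit or range.

## Working session

There is one attempt and no reset: what is moved stays moved. The work goes in short steps, Python scripts to look and compute and a tool call to move; the robot and the scene stay as the last step left them, time stands still between calls to the robot, and variables do not carry over. Pictures are saved under pics/ and viewed, at most 10 in all, crops included, and the job is handed in when it is done.

Besides the shell and the picture viewer there is one more tool, called after "Emit:" as name([rows], argument=value, ...), one row to a line, values as JSON. jog_arm: Moves the arm, as the interface text tells. Its arguments: {"type":"object","properties":{"motion":{"type":"array"}},"required":["motion"]}

```bash
mkdir -p pics; ls; python3 - <<'E'
from workcell import readout, camera, bot
import cv2,numpy as np
print(bot.tcp_to_grasp); o=readout.get_obs(); print(o)
for n in("scene","top"):
    c=camera(n); cv2.imwrite(f"pics/{n}0.png",c["pixels"][:,:,::-1]); print(n,c["K"],c["dist"],c["rvec"],c["tvec"])
    R=cv2.Rodrigues(np.array(c["rvec"]))[0]; print(-R.T@np.array(c["tvec"]).ravel())
E
```

```text
pics
0.0187
{'clock': 0.0, 'joint_pos': array([-1.18799800e+00,  2.41413875e-01,  3.70789937e-03,  1.33520119e+00,
        1.36123750e-05,  1.57082289e+00]), 'joint_vel': array([ 0.00020616,  0.00052915,  0.00053334,  0.00041626,  0.00062885,
       -0.00163094]), 'tau': array([-2.80726144e-04, -3.72315252e+01,  2.52409333e+01,  1.68497767e-02,
        8.54601058e-05,  4.60941408e-06]), 'eef_pos': array([ 0.18652329, -0.46321544,  0.23040628]), 'tool_rot': array([ 9.81741011e-01,  1.90219541e-01, -1.94106817e-04, -1.03743685e-03]), 'ft_force': array([ 0.70037999,  0.07951654, -0.2801701 ]), 'ft_torque': array([-0.02813995,  0.03605595, -0.00183736]), 'grasp_force': 0.0, 'grip_width': 0.0854331986280948}
scene [[455.35832776   0.         323.48314391]
 [  0.         455.35832776 208.15328426]
 [  0.           0.           1.        ]] [-0.00170436  0.          0.          0.          0.        ] [ 2.02128123  1.69810339 -0.54284126] [-0.12406357 -0.42095345  1.57810909]
[ 1.24523975 -0.06966944  1.06185969]
top [[391.58995162   0.         322.06821157]
 [  0.         391.58995162 199.0148665 ]
 [  0.           0.           1.        ]] [0.01927514 0.         0.         0.         0.        ] [ 2.05483477 -2.17739235  0.22466858] [0.05325373 0.60523843 0.94267973]
[0.40372199 0.03119841 1.04586319]
```

View pics/scene0.png

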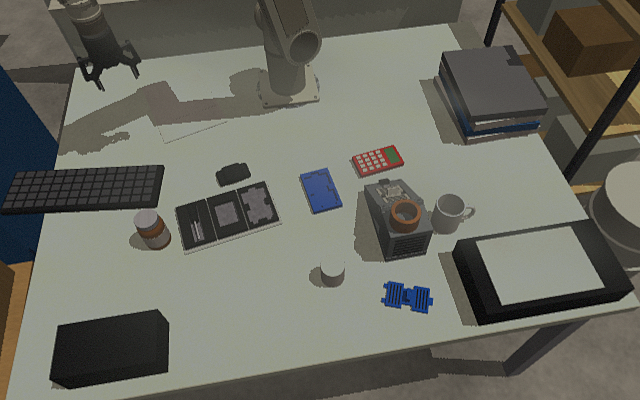

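View pics/top0.png

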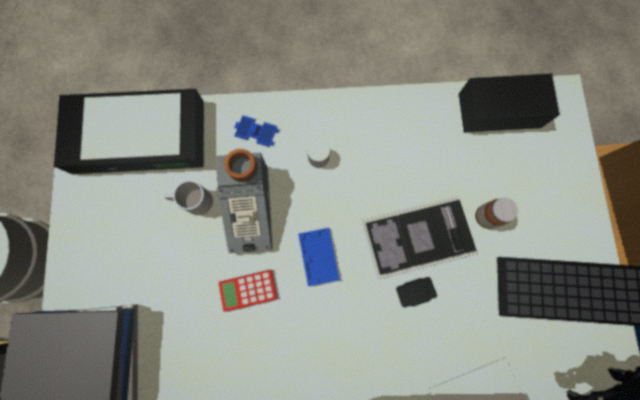

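The scene and top pictures show the grey filter unit at top (245,205). There the tape is at (240,163), the slotted cover at (243,215) and the tab near (249,243). The tray is at (420,237), with the cover's cut-out on the left (387,245), the filter's in the middle (421,237) and the screwdriver on the right (453,228).

Candidates for the cover are the grey one at (243,215) in the unit and the blue one at (257,130). For the cut-out they are the dark one at (387,245) in the tray and the blue one at (320,257). In each case the grey or dark one in the unit or tray fits, and the blue ones are the look-alikes. I'll confirm this in one crop.

```bash
python3 - <<'E'
import cv2,numpy as np
a=cv2.imread("pics/top0.png")
u=cv2.resize(a[145:260,205:285],None,fx=4,fy=4,interpolation=cv2.INTER_CUBIC)
t=cv2.resize(a[195:280,360:480],None,fx=4,fy=4,interpolation=cv2.INTER_CUBIC)
o=np.zeros((460,800,3),np.uint8);o[:460,:320]=u;o[:340,320:]=t
cv2.imwrite("pics/crop1.png",np.clip(o*1.3,0,255).astype(np.uint8))
s=cv2.imread("pics/scene0.png")
u=cv2.resize(s[170:265,355:440],None,fx=4.5,fy=4.5,interpolation=cv2.INTER_CUBIC)
t=cv2.resize(s[175:255,172:285],None,fx=3.6,fy=3.6,interpolation=cv2.INTER_CUBIC)
o=np.zeros((430,800,3),np.uint8);o[:u.shape[0],:u.shape[1]]=u;o[:t.shape[0],385:385+t.shape[1]]=t
cv2.imwrite("pics/crop2.png",np.clip(o*1.5,0,255).astype(np.uint8))
E
```

```text
(no output)
```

View pics/crop1.png

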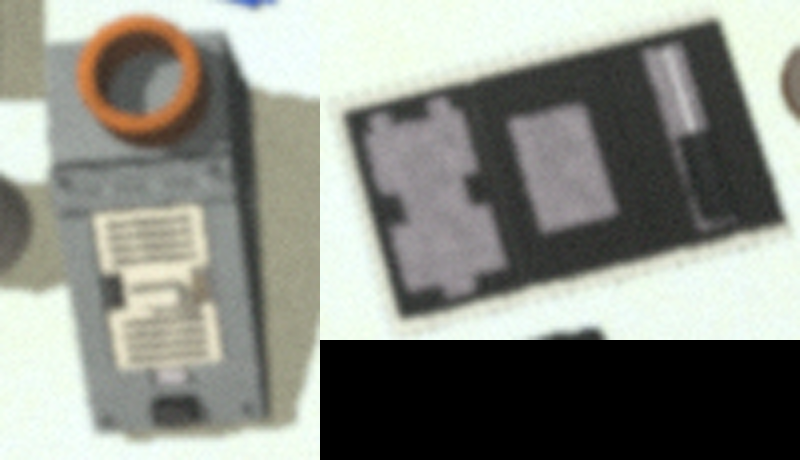

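View pics/crop2.png

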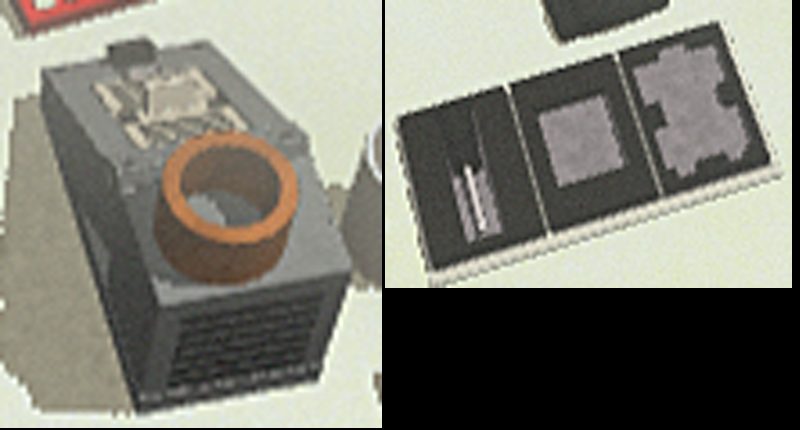

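The crop confirms it. The pale slotted cover with the tab below sits in the grey unit (crop 158,285). In the tray, the cover cut-out (435,200) has its two lug pockets at the upper end and its tongue pocket at the lower end. The filter cut-out is at (563,168). Next I solve the poses.

```bash
cat > h.py <<'E'
import cv2,numpy as np,json
from scipy.optimize import least_squares
from scipy.spatial.transform import Rotation as Rn
from workcell import readout,camera,bot
CP,SP=np.cos(np.radians(32)),np.sin(np.radians(32))
def proj(c,P): return cv2.projectPoints(np.float64(P).reshape(-1,3),c["rvec"],c["tvec"],c["K"],np.float64(c["dist"]))[0].reshape(-1,2)
def ray(c,uv,z):
    n=cv2.undistortPoints(np.float64(uv).reshape(-1,1,2),c["K"],np.float64(c["dist"])).reshape(-1,2)
    R=cv2.Rodrigues(np.float64(c["rvec"]))[0];o=-R.T@np.float64(c["tvec"]).ravel()
    d=np.c_[n,np.ones(len(n))]@R; return o+d*((z-o[2])/d[:,2])[:,None]
def unit(p,L):  # p=(x,y,yaw); L local mm -> world m
    L=np.float64(L).reshape(-1,3)/1e3; c,s=np.cos(p[2]),np.sin(p[2])
    h=L[:,0]*CP-L[:,2]*SP; z=.085+L[:,0]*SP+L[:,2]*CP
    return np.c_[p[0]+c*h-s*L[:,1],p[1]+s*h+c*L[:,1],z]
def go(xyz,yaw=None):
    """needed tool shift in mm, spin deg so that tool y lies along world direction yaw (mod pi)"""
    o=readout.get_obs();R=Rn.from_quat(o["tool_rot"]).as_matrix()
    d=R.T@(np.float64(xyz)-o["eef_pos"])*1e3; s=None
    if yaw is not None:
        a=np.arctan2(R[1,1],R[0,1]); s=-np.degrees((yaw-a+np.pi/2)%np.pi-np.pi/2)
    return d.round(1),None if s is None else round(s,1)
E
python3 - <<'E'
from h import *
t=camera("top");s=camera("scene")
q=lambda u,v:(205+(u+.5)/4-.5,145+(v+.5)/4-.5)
# unit: cover plate corners, face bottom corners? tab
L=[(52,33,0),(52,-33,0),(-52,33,0),(-52,-33,0),(-84,0,12)]
uv=np.array([q(93,208),q(206,204),q(115,370),q(223,362),q(177,405)])
r=least_squares(lambda p:(proj(t,unit(p,L))-uv).ravel(),[.5,.15,0])
p=r.x;print("unit",p,r.fun.reshape(-1,2).round(1).tolist())
print("scene proj",proj(s,unit(p,L)).round(1).tolist())
# tray
g=t["pixels"][195:280,360:480].astype(int)
up=cv2.resize(g.astype(np.float32),None,fx=4,fy=4,interpolation=cv2.INTER_CUBIC).mean(2)
hsv=None
q2=lambda a:np.c_[360+(a[:,0]+.5)/4-.5,195+(a[:,1]+.5)/4-.5]
corn=q2(np.float64([(345,112),(717,20),(785,222),(400,318)])-[320,0]) if 0 else q2(np.float64([(345-320,112),(717-320,20),(785-320,222),(400-320,318)]))
W=ray(t,corn,.018);print("tray corners",W.round(4).tolist())
print("sides",np.linalg.norm(np.diff(np.r_[W,W[:1]],axis=0),axis=1).round(4))
m=((up>70)&(up<170)).astype(np.uint8)
for c in cv2.findContours(m,cv2.RETR_EXTERNAL,cv2.CHAIN_APPROX_NONE)[0]:
    a=cv2.contourArea(c)
    if a<3000: continue
    for z in(.008,.010):
        w=ray(t,q2(c.reshape(-1,2).astype(float)),z)[:,:2]
        (cx,cy),sz,an=cv2.minAreaRect((w*1e4).astype(np.float32));print(a,z,round(cx/1e4,4),round(cy/1e4,4),np.round(np.array(sz)/10,1),round(an,1),cv2.boundingRect(c))
print(readout.get_obs()["clock"])
E
```

```text
unit [0.57101514 0.21261957 0.01100172] [[0.5, 0.5], [-0.6, -0.3], [0.8, -1.4], [-0.0, -1.2], [-0.7, 2.5]]
scene proj [[409.7, 199.7], [384.6, 203.7], [397.8, 185.7], [374.5, 189.3], [382.9, 179.6]]
tray corners [[0.546, -0.0945, 0.018], [0.5936, -0.3477, 0.018], [0.4577, -0.3743, 0.018], [0.4106, -0.119, 0.018]]
sides [0.2576 0.1385 0.2596 0.1376]
94495.5 0.008 0.5007 -0.2351 [159.1 274.4] 10.5 (15, 13, 457, 321)
94495.5 0.01 0.5005 -0.2346 [158.8 273.8] 10.5 (15, 13, 457, 321)
0.2
```

```bash
python3 - <<'E'
from h import *
t=camera("top");s=camera("scene")
# cover, pale mask
def up(c,x0,x1,y0,y1,k=4): return cv2.resize(c["pixels"][y0:y1,x0:x1].astype(np.float32),None,fx=k,fy=k,interpolation=cv2.INTER_CUBIC)
def cont(m): return max(cv2.findContours(m,cv2.RETR_EXTERNAL,cv2.CHAIN_APPROX_NONE)[0],key=cv2.contourArea).reshape(-1,2).astype(float)
a=up(t,222,266,188,242); m=(((a[...,0]-a[...,2])>12)&(a.mean(2)>95)).astype(np.uint8)
m=cv2.morphologyEx(m,cv2.MORPH_CLOSE,np.ones((15,15),np.uint8))
m=cv2.morphologyEx(m,cv2.MORPH_OPEN,np.ones((9,9),np.uint8))
c=cont(m); bx=cv2.boxPoints(cv2.minAreaRect(c.astype(np.float32)))
uv=np.c_[222+(bx[:,0]+.5)/4-.5,188+(bx[:,1]+.5)/4-.5];print(uv.round(1).tolist())
o=uv[np.argsort(uv[:,1])];top=o[:2][np.argsort(o[:2,0])];bot_=o[2:][np.argsort(o[2:,0])];uv=np.r_[top,bot_]
L=[(52,33,0),(52,-33,0),(-52,33,0),(-52,-33,0)]
r=least_squares(lambda p:(proj(t,unit(p,L))-uv).ravel(),[.5,.15,0]);print("unit",r.x.round(4),r.fun.reshape(-1,2).round(1).tolist())
# tray
a=up(t,360,480,195,280).mean(2)
print(a[200,115],a[170,243],a[60,130],a[20,20])
T=lambda c:np.c_[360+(c[:,0]+.5)/4-.5,195+(c[:,1]+.5)/4-.5]
for n,sx,thr,z in(("cover",(115,200),0,.010),("filter",(243,170),0,.008)):
    f=a[sx[1],sx[0]];th=(f+25)/2
    _,lab=cv2.connectedComponents((a>th).astype(np.uint8));m=(lab==lab[sx[1],sx[0]]).astype(np.uint8);c=cont(m)
    w=ray(t,T(c),z)[:,:2];cx,sz,an=cv2.minAreaRect((w*1e4).astype(np.float32));print(n,np.round(np.array(cx)/1e4,4),np.round(np.array(sz)/10,1),round(an,1),cv2.contourArea(c.astype(np.float32)))
m=(a<(190+30)/2).astype(np.uint8);m=cv2.morphologyEx(m,cv2.MORPH_CLOSE,np.ones((5,5),np.uint8));m[:, :]=m
n,lab,st,_=cv2.connectedComponentsWithStats(m);k=lab[60,130];c=cont((lab==k).astype(np.uint8))
w=ray(t,T(c),.018)[:,:2];cx,sz,an=cv2.minAreaRect((w*1e4).astype(np.float32));print("tray",np.round(np.array(cx)/1e4,4),np.round(np.array(sz)/10,1),round(an,1))
E
```

```text
[[227.3000030517578, 197.60000610351562], [255.3000030517578, 194.10000610351562], [260.3999938964844, 235.10000610351562], [232.5, 238.60000610351562]]
unit [0.569  0.2145 0.0254] [[0.0, 0.6], [-0.7, 1.9], [1.2, -1.9], [-0.5, -0.6]]
113.417274 114.79972 190.80162 190.72913
cover [ 0.503  -0.2374] [327.7 224.6] 86.7 162126.0
filter [ 0.503 -0.236] [79.9 55.3] 11.1 9462.0
tray [ 0.5022 -0.2353] [325.1 222.9] 86.7
```

```bash
python3 - <<'E'
from h import *
t=camera("top")
def up(x0,x1,y0,y1,k=4): return cv2.resize(t["pixels"][y0:y1,x0:x1].astype(np.float32),None,fx=k,fy=k,interpolation=cv2.INTER_CUBIC)
def cont(m): return max(cv2.findContours(m,cv2.RETR_EXTERNAL,cv2.CHAIN_APPROX_NONE)[0],key=cv2.contourArea).reshape(-1,2).astype(float)
a=up(222,266,188,242); m=(((a[...,0]-a[...,2])>12)&(a.mean(2)>95)).astype(np.uint8)
m=cv2.morphologyEx(m,cv2.MORPH_CLOSE,np.ones((9,9),np.uint8));m=cv2.morphologyEx(m,cv2.MORPH_OPEN,np.ones((5,5),np.uint8))
q=lambda u,v:(222+(u+.5)/4-.5,188+(v+.5)/4-.5)
H=np.flatnonzero(m.sum(1)>50);y0,y1=H[0],H[-1];h=y1-y0
E=[[],[],[],[]]
for y in list(range(y0+10,y0+int(.33*h),4))+list(range(y0+int(.72*h),y1-10,4)):
    x=np.flatnonzero(m[y]);E[0].append(q(x[0]-.5,y));E[1].append(q(x[-1]+.5,y))
for x in range(45,100,4): E[2].append(q(x,np.flatnonzero(m[:,x])[0]-.5))
for x in range(60,120,4): E[3].append(q(x,np.flatnonzero(m[:,x])[-1]+.5))
S=[((52,33,0),(-52,33,0)),((52,-33,0),(-52,-33,0)),((52,33,0),(52,-33,0)),((-52,33,0),(-52,-33,0))]
def f(p):
    r=[]
    for e,s in zip(E,S):
        A,B=proj(t,unit(p,s));d=(B-A)/np.linalg.norm(B-A);v=np.array(e)-A;r+=list(v[:,0]*d[1]-v[:,1]*d[0])
    return np.array(r)
r=least_squares(f,[.57,.21,0.01],loss="soft_l1");k=np.cumsum([0]+[len(e) for e in E]);print("unit",r.x.round(4),[f(r.x)[k[i]:k[i+1]].mean().round(2) for i in range(4)],np.abs(f(r.x)).max())
a=up(360,480,195,280).mean(2)
T=lambda c:np.c_[360+(c[:,0]+.5)/4-.5,195+(c[:,1]+.5)/4-.5]
for n,sx,z in(("cover",(115,200),.010),("filter",(243,170),.008)):
  for th in(70,80,88):
    m=cv2.morphologyEx((a>th).astype(np.uint8),cv2.MORPH_OPEN,np.ones((9,9),np.uint8));_,lab=cv2.connectedComponents(m);c=cont((lab==lab[sx[1],sx[0]]).astype(np.uint8))
    w=ray(t,T(c),z)[:,:2];cx,sz,an=cv2.minAreaRect((w*1e4).astype(np.float32));M=cv2.moments(((w)*1e4).astype(np.float32));print(n,th,np.round(np.array(cx)/1e4,4),np.round([M['m10']/M['m00']/1e4,M['m01']/M['m00']/1e4],4),np.round(np.array(sz)/10,1),round(an,1))
E
```

```text
unit [0.5688 0.214  0.0277] [np.float64(-0.41), np.float64(0.4), np.float64(0.7), np.float64(-0.66)] 1.1810606724935304
cover 70 [ 0.4865 -0.1488] [ 0.4869 -0.1491] [131.7  71.3] 10.6
cover 80 [ 0.4863 -0.1488] [ 0.4868 -0.1492] [128.9  69.3] 10.5
cover 88 [ 0.4862 -0.1488] [ 0.4867 -0.1492] [126.9  67.9] 10.7
filter 70 [ 0.5027 -0.2359] [ 0.5025 -0.2362] [79.8 55.3] 10.7
filter 80 [ 0.5028 -0.2358] [ 0.5025 -0.2362] [77.7 53.5] 10.8
filter 88 [ 0.5028 -0.2361] [ 0.5025 -0.2362] [76.4 52.2] 10.1
```

```bash
cat >> h.py <<'E'
U=(.5688,.214,.0277); CF=(.486,-.1481,.010); FF=(.5025,-.2347,.008); TY=.184
def hz(h,z,y=0): # point in unit's vertical plane: h forward mm, z height mm
    c,s=np.cos(U[2]),np.sin(U[2]); return np.array([U[0]+c*h/1e3-s*y/1e3,U[1]+s*h/1e3+c*y/1e3,z/1e3])
E
python3 - <<'E'
from h import *
print(Rn.from_quat(readout.get_obs()["tool_rot"]).as_matrix().round(3))
print(hz(-78,120),go(hz(-78,200),U[2]+np.pi/2))
E
```

```text
[[ 0.928  0.373 -0.   ]
 [ 0.373 -0.928  0.   ]
 [-0.    -0.001 -1.   ]]
[0.49082992 0.21183968 0.12      ] (array([ 534.4, -513. ,   31.3]), np.float64(20.3))
```

Emit:
jog_arm([
  {"x": 45,"y": -43,"z": 3,"spin": 3,"fingers": 1},
  {"x": 90,"y": -86,"z": 6,"spin": 6,"fingers": 1},
  {"x": 135,"y": -129,"z": 9,"spin": 9,"fingers": 1},
  {"x": 180,"y": -172,"z": 12,"spin": 12,"fingers": 1},
  {"x": 225,"y": -215,"z": 15,"spin": 15,"fingers": 1},
  {"x": 270,"y": -258,"z": 18,"spin": 18,"fingers": 1},
  {"x": 315,"y": -301,"z": 21,"spin": 20.3,"fingers": 1},
  {"x": 360,"y": -344,"z": 24,"spin": 20.3,"fingers": 1},
])

```text
clock: 1.35
eef_pos: [0.3929, -0.0083, 0.2076]
tool_rot: [1.0, 0.014, 0.001, 0.0]
ft_force: [1.5, 0.1, -0.7]
grip_width: 0.0001
grasp_force: 0.0
```

```bash
python3 - <<'E'
from h import *
o=readout.get_obs();print(o["eef_pos"],o["clock"],go(hz(-78,90),U[2]+np.pi/2))
E
```

```text
[ 0.39291996 -0.00827192  0.20761612] 1.35 (array([ 104. , -217.3,  117.7]), np.float64(0.0))
```

Emit:
jog_arm([
  {"x": 26,"y": -54,"z": 5,"fingers": 1},
  {"x": 52,"y": -108,"z": 10,"fingers": 1},
  {"x": 78,"y": -162,"z": 20,"fingers": 1},
  {"x": 104,"y": -217,"z": 50,"fingers": 1},
  {"x": 104,"y": -217,"z": 100,"fingers": 1},
  {"x": 104,"y": -217,"z": 117,"fingers": 1},
  {"x": 104,"y": -217,"z": 117,"fingers": 1},
])

```text
validation failed for argument at $.mo...
```

```bash
python3 - <<'E'
from h import *
print(go(hz(-78,90),U[2]+np.pi/2),go(hz(-78,57)),go(hz(-74,48)))
t=camera("top");s=camera("scene")
a=cv2.resize(t["pixels"][185:265,210:290],None,fx=5,fy=5,interpolation=cv2.INTER_CUBIC)
b=cv2.resize(s["pixels"][150:230,345:425],None,fx=5,fy=5,interpolation=cv2.INTER_CUBIC)
cv2.imwrite("pics/tab.png",np.clip(np.hstack([a,b])[:,:,::-1]*1.4,0,255).astype(np.uint8))
E
```

```text
(array([ 104. , -217.3,  117.7]), np.float64(0.0)) (array([ 103.9, -217.3,  150.7]), None) (array([ 107.9, -217.3,  159.7]), None)
```

View pics/tab.png

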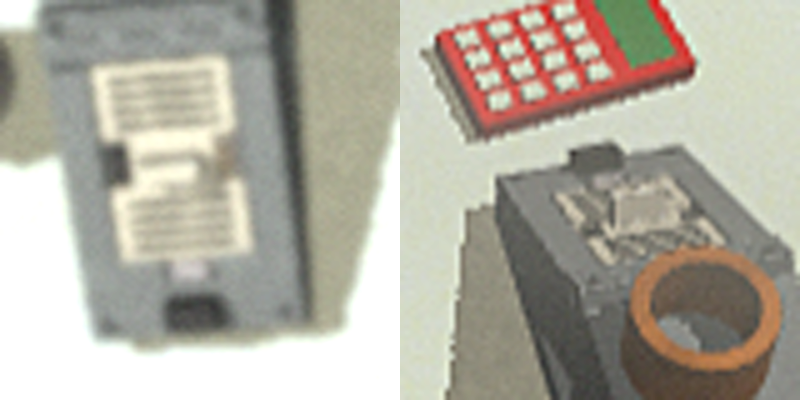

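The move was refused, likely because each row needs all its keys, so the arm has not moved. The crop shows the cover latched at (175,165) and the dark tab at (197,310), which is top pixel (249,247). I'll resend with spin.

Emit:
jog_arm([
  {"x": 26,"y": -54,"z": 5,"spin": 0,"fingers": 1},
  {"x": 52,"y": -108,"z": 10,"spin": 0,"fingers": 1},
  {"x": 78,"y": -162,"z": 20,"spin": 0,"fingers": 1},
  {"x": 104,"y": -217,"z": 50,"spin": 0,"fingers": 1},
  {"x": 104,"y": -217,"z": 100,"spin": 0,"fingers": 1},
  {"x": 104,"y": -217,"z": 117,"spin": 0,"fingers": 1},
  {"x": 104,"y": -217,"z": 117,"spin": 0,"fingers": 1},
])

```text
clock: 2.33
eef_pos: [0.4982, 0.0683, 0.1107]
tool_rot: [0.998, 0.055, -0.003, -0.023]
ft_force: [-0.2, -0.0, -1.2]
grip_width: 0.0001
grasp_force: 0.0
```

```bash
python3 - <<'E'
from h import *
print(go(hz(-78,90),U[2]+np.pi/2),go(hz(-78,57)),go(hz(-74,48)))
t=camera("top");s=camera("scene")
a=cv2.resize(t["pixels"][185:265,210:290],None,fx=5,fy=5,interpolation=cv2.INTER_CUBIC)
b=cv2.resize(s["pixels"][150:230,345:425],None,fx=5,fy=5,interpolation=cv2.INTER_CUBIC)
cv2.imwrite("pics/tab2.png",np.clip(np.hstack([a,b])[:,:,::-1]*1.4,0,255).astype(np.uint8))
E
```

```text
(array([   8.5, -142.4,   27.2]), np.float64(4.7)) (array([   8.6, -140.9,   60.2]), None) (array([  12.7, -140.1,   69.2]), None)
```

View pics/tab2.png

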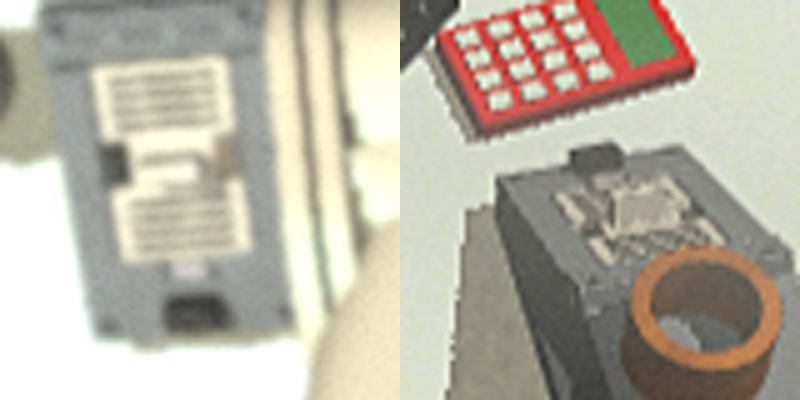

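The picture shows the gripper still short of the tab: it is at the top right of the left panel, and the cover and tab are untouched. I'll settle and rise before going on.

Emit:
jog_arm([
  {"x": 0,"y": 0,"z": -40,"spin": 0,"fingers": 1},
  {"x": 0,"y": 0,"z": -80,"spin": 0,"fingers": 1},
  {"x": 0,"y": 0,"z": -80,"spin": 0,"fingers": 1},
])

```text
clock: 2.8
eef_pos: [0.5018, 0.0652, 0.1966]
tool_rot: [0.998, 0.055, 0.002, -0.023]
ft_force: [0.5, -0.0, 0.1]
grip_width: -0.0002
grasp_force: 0.0
```

```bash
python3 - <<'E'
from h import *
o=readout.get_obs();print(o["joint_pos"].round(2),go(hz(-78,90),U[2]+np.pi/2))
E
```

```text
[ 0.1   0.26 -0.06  1.24  0.05  3.13] (array([   4.4, -141.8,  113.3]), np.float64(4.7))
```

Joint 6 was at its limit (3.13 rad), so I'll use the other half-turn: spin about −175°.

Emit:
jog_arm([
  {"x": 0,"y": 0,"z": 0,"spin": -10,"fingers": 1},
  {"x": 0,"y": 0,"z": 0,"spin": -20,"fingers": 1},
  {"x": 0,"y": 0,"z": 0,"spin": -30,"fingers": 1},
  {"x": 0,"y": 0,"z": 0,"spin": -40,"fingers": 1},
  {"x": 0,"y": 0,"z": 0,"spin": -50,"fingers": 1},
  {"x": 0,"y": 0,"z": 0,"spin": -60,"fingers": 1},
  {"x": 0,"y": 0,"z": 0,"spin": -70,"fingers": 1},
  {"x": 0,"y": 0,"z": 0,"spin": -80,"fingers": 1},
])

```text
clock: 3.8
eef_pos: [0.4986, 0.0651, 0.1917]
tool_rot: [0.727, 0.686, 0.013, -0.019]
ft_force: [-0.7, 0.2, 0.7]
grip_width: -0.0001
grasp_force: 0.0
```

Emit:
jog_arm([
  {"x": 0,"y": 0,"z": 0,"spin": -10,"fingers": 1},
  {"x": 0,"y": 0,"z": 0,"spin": -20,"fingers": 1},
  {"x": 0,"y": 0,"z": 0,"spin": -30,"fingers": 1},
  {"x": 0,"y": 0,"z": 0,"spin": -40,"fingers": 1},
  {"x": 0,"y": 0,"z": 0,"spin": -50,"fingers": 1},
  {"x": 0,"y": 0,"z": 0,"spin": -60,"fingers": 1},
  {"x": 0,"y": 0,"z": 0,"spin": -70,"fingers": 1},
  {"x": 0,"y": 0,"z": 0,"spin": -80,"fingers": 1},
])

```text
clock: 4.8
eef_pos: [0.4986, 0.0651, 0.1917]
tool_rot: [0.116, 0.993, 0.022, -0.006]
ft_force: [-0.5, -0.7, 1.0]
grip_width: 0.0002
grasp_force: 0.0
```

```bash
python3 - <<'E'
from h import *
o=readout.get_obs();print(o["joint_pos"].round(2),Rn.from_quat(o["tool_rot"]).as_matrix().round(3),go(hz(-78,90),U[2]+np.pi/2))
E
```

```text
[ 0.1   0.27 -0.06  1.24  0.05  0.33] [[-0.973  0.231 -0.007]
 [ 0.231  0.972  0.046]
 [ 0.018  0.043 -0.999]] (array([ 39.6, 136.5, 108.4]), np.float64(-15.0))
```

Emit:
jog_arm([
  {"x": 13,"y": 45,"z": 0,"spin": -8,"fingers": 1},
  {"x": 26,"y": 90,"z": 0,"spin": -15,"fingers": 1},
  {"x": 40,"y": 136,"z": 30,"spin": -15,"fingers": 1},
  {"x": 40,"y": 136,"z": 80,"spin": -15,"fingers": 1},
  {"x": 40,"y": 136,"z": 108,"spin": -15,"fingers": 1},
  {"x": 40,"y": 136,"z": 108,"spin": -15,"fingers": 1},
  {"x": 40,"y": 136,"z": 108,"spin": -15,"fingers": 1},
])

```text
clock: 5.68
eef_pos: [0.4924, 0.2118, 0.0917]
tool_rot: [-0.011, 1.0, 0.023, -0.002]
ft_force: [-0.3, 0.8, -0.0]
grip_width: -0.0002
grasp_force: 0.0
```

```bash
python3 - <<'E'
from h import *
o=readout.get_obs();print(o["joint_pos"].round(2),go(hz(-78,90),U[2]+np.pi/2),go(hz(-78,57)),go(hz(-74,48)))
t=camera("top");s=camera("scene")
a=cv2.resize(t["pixels"][185:265,210:290],None,fx=5,fy=5,interpolation=cv2.INTER_CUBIC)
b=cv2.resize(s["pixels"][150:230,345:425],None,fx=5,fy=5,interpolation=cv2.INTER_CUBIC)
cv2.imwrite("pics/tab3.png",np.clip(np.hstack([a,b])[:,:,::-1]*1.4,0,255).astype(np.uint8))
E
```

```text
[ 0.38  0.4  -0.15  1.01  0.05  0.36] (array([1.6, 0. , 1.7]), np.float64(-0.3)) (array([ 1.4, -1.5, 34.7]), None) (array([-2.6, -1.9, 43.7]), None)
```

View pics/tab3.png

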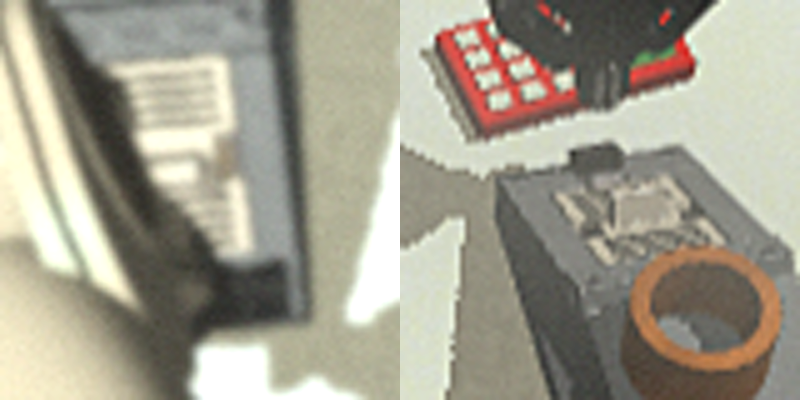

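In the scene panel the shut fingers hang at (602,90) above the tab at (597,155), on its axis. Pressing now.

Emit:
jog_arm([
  {"x": 1.4,"y": -1.5,"z": 25,"spin": 0,"fingers": 1},
  {"x": 1.4,"y": -1.5,"z": 34,"spin": 0,"fingers": 1},
  {"x": 1.4,"y": -1.5,"z": 34,"spin": 0,"fingers": 1},
])

```text
clock: 6.15
eef_pos: [0.49, 0.2116, 0.0567]
tool_rot: [-0.011, 1.0, 0.023, -0.003]
ft_force: [-0.3, 0.2, 1.0]
grip_width: -0.0002
grasp_force: 0.0
```

Emit:
jog_arm([
  {"x": -1,"y": 0,"z": 3,"spin": 0,"fingers": 1},
  {"x": -2,"y": 0,"z": 6,"spin": 0,"fingers": 1},
  {"x": -2,"y": 0,"z": 6,"spin": 0,"fingers": 1},
])

```text
clock: 6.52
eef_pos: [0.4928, 0.2123, 0.0511]
tool_rot: [-0.012, 1.0, 0.023, -0.002]
ft_force: [-0.6, 0.6, 1.8]
grip_width: -0.0001
grasp_force: 0.7
```

Emit:
jog_arm([
  {"x": -1,"y": 0,"z": 2,"spin": 0,"fingers": 1},
  {"x": -2,"y": 0,"z": 4,"spin": 0,"fingers": 1},
  {"x": -2,"y": 0,"z": 4,"spin": 0,"fingers": 1},
])

```text
clock: 6.9
eef_pos: [0.4947, 0.2124, 0.0472]
tool_rot: [-0.012, 1.0, 0.023, -0.002]
ft_force: [-0.7, -0.4, 6.2]
grip_width: -0.0003
grasp_force: 2.9
```

Emit:
jog_arm([
  {"x": -0.5,"y": 0,"z": 1.2,"spin": 0,"fingers": 1},
  {"x": -0.5,"y": 0,"z": 1.2,"spin": 0,"fingers": 1},
])

```text
clock: 7.15
eef_pos: [0.4949, 0.2125, 0.047]
tool_rot: [-0.012, 1.0, 0.023, -0.003]
ft_force: [-3.9, -2.0, 13.9]
grip_width: -0.0003
grasp_force: 6.8
```

Emit:
jog_arm([
  {"x": 3,"y": 0,"z": -6,"spin": 0,"fingers": 1},
  {"x": 10,"y": 0,"z": -40,"spin": 0,"fingers": 1},
  {"x": 10,"y": 0,"z": -90,"spin": 0,"fingers": 0},
  {"x": 10,"y": 0,"z": -110,"spin": 0,"fingers": 0},
  {"x": 10,"y": 0,"z": -110,"spin": 0,"fingers": 0},
])

```text
clock: 7.78
eef_pos: [0.486, 0.2074, 0.1563]
tool_rot: [-0.012, 1.0, 0.024, -0.002]
ft_force: [0.0, -0.5, 0.6]
grip_width: 0.0427
grasp_force: 0.0
```

```bash
python3 - <<'E'
from h import *
o=readout.get_obs();print(o["grip_width"],o["joint_pos"].round(2),go(hz(-7.1,150),U[2]+np.pi/2))
s=camera("scene")
b0=cv2.imread("pics/scene0.png")[170:210,355:425];b=s["pixels"][170:210,355:425,::-1]
f=lambda a:cv2.resize(a,None,fx=5.5,fy=5.5,interpolation=cv2.INTER_CUBIC)
cv2.imwrite("pics/pop.png",np.clip(np.hstack([f(b0),f(b)])*1.4,0,255).astype(np.uint8))
E
```

```text
0.04266733938673245 [ 0.38  0.33 -0.07  1.15  0.05  0.35] (array([-75.9,   4.3,   6.3]), np.float64(-0.3))
```

View pics/pop.png

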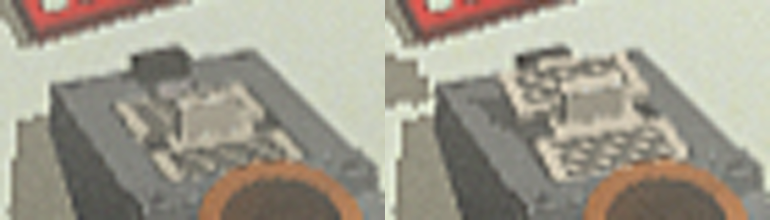

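The right panel shows the cover popped: its lower end has risen to (570,80) and the rib stands at (595,100).

```bash
python3 - <<'E'
from h import *
s=camera("scene")
c=np.array([hz(-10.6,109.4,15),hz(-10.6,109.4,-15),hz(-10.6,109.4)])
uv=proj(s,c);print(((uv-[355,170])*5.5+[385,0]).round(0))
print(go(hz(-7.1,140),U[2]+np.pi/2),go(hz(-7.1,99)))
E
```

```text
[[617.  77.]
 [556.  87.]
 [586.  82.]]
(array([-77.6,   4.6,  13.4]), np.float64(-0.3)) (array([-77.9,   2.7,  54.4]), None)
```

Emit:
jog_arm([
  {"x": -40,"y": 4,"z": 0,"spin": 0,"fingers": -0.2},
  {"x": -78,"y": 5,"z": 0,"spin": 0,"fingers": -0.2},
  {"x": -78,"y": 5,"z": 15,"spin": 0,"fingers": -0.2},
  {"x": -78,"y": 5,"z": 40,"spin": 0,"fingers": -0.2},
  {"x": -78,"y": 5,"z": 54,"spin": 0,"fingers": -0.2},
  {"x": -78,"y": 5,"z": 54,"spin": 0,"fingers": -0.2},
])

```text
clock: 8.62
eef_pos: [0.5604, 0.2158, 0.0986]
tool_rot: [-0.012, 1.0, 0.022, -0.006]
ft_force: [-0.6, 0.6, 0.8]
grip_width: 0.051
grasp_force: 0.0
```

Emit:
jog_arm([
  {"x": 0,"y": 0,"z": 0,"spin": 0,"fingers": 0.2},
  {"x": 0,"y": 0,"z": 0,"spin": 0,"fingers": 0.5},
  {"x": 0,"y": 0,"z": 0,"spin": 0,"fingers": 0.5},
  {"x": 0,"y": 0,"z": 0,"spin": 0,"fingers": 0.5},
])

```text
clock: 9.12
eef_pos: [0.563, 0.2163, 0.1017]
tool_rot: [-0.011, 1.0, 0.023, -0.003]
ft_force: [-1.0, -0.7, 0.3]
grip_width: 0.0269
grasp_force: 59.0
```

```bash
python3 - <<'E'
from h import *
print(go(hz(-7.1,99)))
E
```

```text
(array([ 1.4, -2.6,  2.6]), None)
```

Emit:
jog_arm([
  {"x": 0.4,"y": 0,"z": -4,"spin": 0,"fingers": 0.5},
  {"x": 0.8,"y": 0.3,"z": -8,"spin": 0,"fingers": 0.5},
  {"x": 1.0,"y": 0.5,"z": -12,"spin": 0,"fingers": 0.5},
  {"x": 0.8,"y": 0.7,"z": -16,"spin": 0,"fingers": 0.5},
  {"x": 0.4,"y": 0.9,"z": -19,"spin": 0,"fingers": 0.5},
  {"x": 0,"y": 1,"z": -22,"spin": 0,"fingers": 0.5},
  {"x": 0,"y": 1,"z": -22,"spin": 0,"fingers": 0.5},
])

```text
clock: 10.0
eef_pos: [0.5633, 0.2163, 0.123]
tool_rot: [-0.012, 1.0, 0.023, -0.003]
ft_force: [4.4, -1.6, -6.9]
grip_width: 0.0269
grasp_force: 59.4
```

```bash
python3 - <<'E'
from h import *
o=readout.get_obs();print(o["grip_width"],go(hz(-7.1,121)))
s=camera("scene")
f=lambda a:cv2.resize(a,None,fx=7,fy=7,interpolation=cv2.INTER_CUBIC)
cv2.imwrite("pics/lev.png",np.clip(f(s["pixels"][150:215,350:430,::-1])*1.5,0,255).astype(np.uint8))
E
```

```text
0.026888496079202844 (array([ 1.7, -2.6,  1.9]), None)
```

View pics/lev.png

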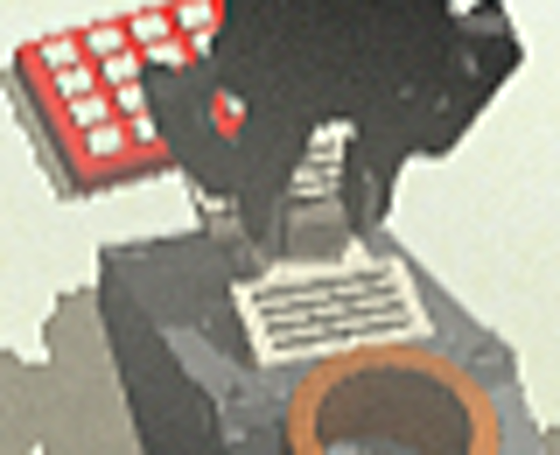

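The picture shows the rib gripped at (315,225) with the plate's upper half visible from (232,285) to (432,330). I'll check its tilt numerically.

```bash
python3 - <<'E'
from h import *
s=camera("scene")
for ph in(-.1,0,.1,.2,.3,.4):
    c_,s_=np.cos(ph),np.sin(ph)
    out=[]
    for x,y in((12,33),(12,-33),(52,-33),(52,33)):
        # relative to pivot at bar (hx46.9,z111.9); cover coords: pivot at x=54,z=underside+4 ; plate top z=6
        dx,dz=x-54,6-4
        out.append(hz(46.9+dx*c_-dz*s_,111.9+dx*s_+dz*c_,y+2))
    print(ph,((proj(s,out)-[350,150])*7).round(0).tolist())
E
```

```text
-0.1 [[397.0, 248.0], [225.0, 277.0], [253.0, 370.0], [428.0, 339.0]]
0 [[395.0, 254.0], [223.0, 283.0], [253.0, 370.0], [428.0, 339.0]]
0.1 [[394.0, 260.0], [222.0, 290.0], [253.0, 370.0], [428.0, 339.0]]
0.2 [[393.0, 268.0], [222.0, 297.0], [252.0, 370.0], [427.0, 339.0]]
0.3 [[392.0, 277.0], [221.0, 306.0], [252.0, 370.0], [427.0, 339.0]]
0.4 [[391.0, 286.0], [221.0, 315.0], [252.0, 370.0], [427.0, 339.0]]
```

Emit:
jog_arm([
  {"x": 0,"y": 0,"z": -3,"spin": 0,"fingers": 0.5},
  {"x": 0,"y": 0,"z": -3,"spin": 0,"fingers": 0.5},
  {"x": 4,"y": 0,"z": -3,"spin": 0,"fingers": 0.5},
  {"x": 9,"y": 0,"z": -3,"spin": 0,"fingers": 0.5},
  {"x": 14,"y": 0,"z": -3,"spin": 0,"fingers": 0.5},
  {"x": 20,"y": 0,"z": -3,"spin": 0,"fingers": 0.5},
  {"x": 20,"y": 0,"z": -3,"spin": 0,"fingers": 0.5},
])

```text
clock: 10.98
eef_pos: [0.5424, 0.2159, 0.1267]
tool_rot: [-0.012, 1.0, 0.023, -0.003]
ft_force: [-0.1, -0.2, -1.3]
grip_width: 0.0266
grasp_force: 60.6
```

```bash
python3 - <<'E'
from h import *
print(go(np.array(CF)+[0,0,.13],TY+np.pi/2))
E
```

```text
(array([  65.1, -361.6,  -29.8]), np.float64(-9.2))
```

Emit:
jog_arm([
  {"x": 10,"y": 0,"z": -30,"spin": 0,"fingers": 0.5},
  {"x": 20,"y": 0,"z": -60,"spin": 0,"fingers": 0.5},
  {"x": 30,"y": -45,"z": -65,"spin": -2,"fingers": 0.5},
  {"x": 40,"y": -100,"z": -65,"spin": -4,"fingers": 0.5},
  {"x": 50,"y": -155,"z": -65,"spin": -6,"fingers": 0.5},
  {"x": 60,"y": -210,"z": -60,"spin": -8,"fingers": 0.5},
  {"x": 65,"y": -265,"z": -50,"spin": -9.2,"fingers": 0.5},
  {"x": 65,"y": -315,"z": -40,"spin": -9.2,"fingers": 0.5},
])

```text
clock: 11.98
eef_pos: [0.4853, -0.1041, 0.1522]
tool_rot: [-0.092, 0.996, 0.023, -0.001]
ft_force: [1.6, 0.4, -0.8]
grip_width: 0.0266
grasp_force: 60.6
```

Emit:
jog_arm([
  {"x": 0,"y": -40,"z": 10,"spin": 0,"fingers": 0.5},
  {"x": 0,"y": -46,"z": 10,"spin": 0,"fingers": 0.5},
  {"x": 0,"y": -46,"z": 10,"spin": 0,"fingers": 0.5},
])

```text
clock: 12.35
eef_pos: [0.4938, -0.147, 0.14]
tool_rot: [-0.091, 0.996, 0.023, -0.001]
ft_force: [-0.2, 0.7, 0.1]
grip_width: 0.0271
grasp_force: 60.6
```

```bash
python3 - <<'E'
from h import *
o=readout.get_obs();print(o["joint_pos"].round(2),o["clock"],o["grip_width"],go(np.array(CF)+[0,0,.06],TY+np.pi/2))
E
```

```text
[-0.31  0.34 -0.1   1.15  0.04 -0.5 ] 12.35 0.02711315469564668 (array([ 8. , -3. , 69.9]), np.float64(-0.1))
```

Emit:
jog_arm([
  {"x": 8,"y": -1,"z": 20,"spin": 0,"fingers": 0.5},
  {"x": 8,"y": -2,"z": 50,"spin": 0,"fingers": 0.5},
  {"x": 8,"y": -3,"z": 70,"spin": 0,"fingers": 0.5},
  {"x": 8,"y": -3,"z": 70,"spin": 0,"fingers": 0.5},
  {"x": 8,"y": -3,"z": 70,"spin": 0,"fingers": 0.5},
])

```text
clock: 12.98
eef_pos: [0.4868, -0.1475, 0.0709]
tool_rot: [-0.092, 0.995, 0.023, -0.001]
ft_force: [-1.2, 0.5, -0.6]
grip_width: 0.027
grasp_force: 60.6
```

```bash
python3 - <<'E'
from h import *
print(readout.get_obs()["eef_pos"],go(np.array(CF)+[0,0,.06],TY+np.pi/2))
t=camera("top");s=camera("scene")
f=lambda a:cv2.resize(a[:,:,::-1],(400,300),interpolation=cv2.INTER_CUBIC)
a=t["pixels"][205:280,350:450];b=s["pixels"][165:240,200:300]
o=np.zeros((300,800,3),np.uint8);o[:,:400]=f(a);o[:,400:]=f(b)
cv2.imwrite("pics/place.png",np.clip(o*1.4,0,255).astype(np.uint8))
E
```

```text
[ 0.48677687 -0.14745358  0.07092927] (array([ 0.9, -0.5,  0.9]), np.float64(0.1))
```

View pics/place.png

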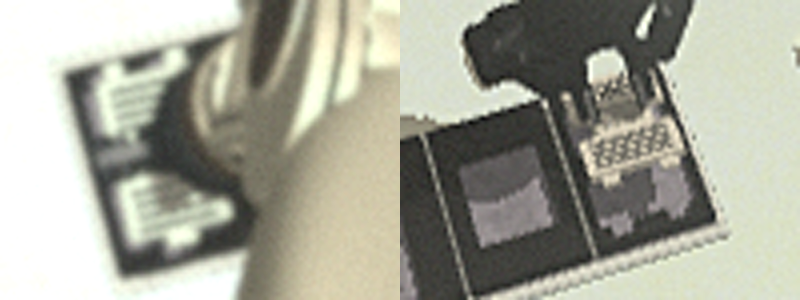

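In the top panel the cover's upper half is at (130,100) and its lower half with the tongue at (180,215), over its cut-out. In the scene panel its lugs point to the pockets. I'll measure the offset of cover to TCP.

```bash
cat > cov.py <<'E'
from h import *
t=camera("top");s=camera("scene");e=readout.get_obs()["eef_pos"]
c_,s_=np.cos(TY),np.sin(TY);B=np.array([[c_,s_],[-s_,c_]])
def look(c,x0,x1,y0,y1,seeds,z,k=4):
    a=cv2.resize(c["pixels"][y0:y1,x0:x1].astype(np.float32),None,fx=k,fy=k,interpolation=cv2.INTER_CUBIC)
    for th in(105,120):
        m=((a.mean(2)>th)&((a[...,0]-a[...,2])>4)).astype(np.uint8)
        m=cv2.morphologyEx(m,cv2.MORPH_CLOSE,np.ones((7,7),np.uint8));_,lab=cv2.connectedComponents(m)
        for u,v in seeds:
            l=np.bincount(lab[v-8:v+8,u-8:u+8].ravel())[1:].argmax()+1
            ys,xs=np.nonzero(lab==l);w=(ray(c,np.c_[x0+(xs+.5)/k-.5,y0+(ys+.5)/k-.5],z)[:,:2]-e[:2])@B.T*1e3
            print(th,(u,v),len(xs),"x",np.percentile(w[:,0],[0,1,99,100]).round(1),"y",np.percentile(w[:,1],[0,1,99,100]).round(1))
E
python3 - <<'E'
from cov import *
look(t,350,450,205,280,[(130,105),(165,222)],e[2]-.013)
look(s,200,300,165,240,[(232,150),(212,90)],e[2]-.013)
E
```

```text
105 (130, 105) 19424 x [-98.5 -78.9 108.8 118.5] y [-76.4 -69.1  79.8  88. ]
105 (165, 222) 5032 x [-59.7 -57.9 -11.1  -8.2] y [-31.4 -29.   37.1  38.1]
120 (130, 105) 15105 x [-86.6 -78.5 110.  118.5] y [-74.1 -67.   81.2  88. ]
120 (165, 222) 4412 x [-59.3 -57.5 -11.8  -9.3] y [-30.6 -28.3  36.2  37.2]
105 (232, 150) 45467 x [-84.7 -71.  166.4 177.9] y [-120.2  -88.7  136.5  149.3]
105 (212, 90) 1303 x [-63.8 -62.3 -22.2 -19.8] y [-11.2  -9.9  15.5  16.3]
120 (232, 150) 43271 x [-84.4 -71.1 166.6 177.9] y [-117.2  -86.3  136.8  149.3]
120 (212, 90) 1155 x [-63.5 -61.7 -24.  -22.3] y [-10.8  -9.8  15.1  15.7]
```

```bash
python3 - <<'E'
from cov import *
for z in(.053,.058):
    P=np.float64([(182,142),(268,125),(190,180),(282,155)]);w=(ray(s,np.c_[200+P[:,0]/4,165+P[:,1]/4],z)[:,:2]-e[:2])@B.T*1e3;print("scene",z,w.round(1).tolist())
    P=np.float64([(93,85),(125,240),(232,215),(165,252),(195,243),(185,58)]);w=(ray(t,np.c_[350+P[:,0]/4,205+P[:,1]/4],z)[:,:2]-e[:2])@B.T*1e3;print("top",z,w.round(1).tolist())
    # scene cutout check: project floor corners of cutout (lug end) 
# where the TCP itself appears
C=np.array(CF);X=np.array([c_,s_,0]);Y=np.array([-s_,c_,0])
pts=[C+X*.054+Y*.035,C+X*.054-Y*.035,C+X*.066+Y*.02,C+X*.066-Y*.02]
print("cut proj scene crop",((proj(s,pts)-[200,165])*4).round(0).tolist())
# bright upper half in scene, bounded crop below fingers
a=cv2.resize(s["pixels"][165:240,200:300].astype(np.float32),None,fx=4,fy=4,interpolation=cv2.INTER_CUBIC)
m=((a.mean(2)>100)).astype(np.uint8);m=cv2.morphologyEx(m,cv2.MORPH_OPEN,np.ones((7,7),np.uint8));m=cv2.morphologyEx(m,cv2.MORPH_CLOSE,np.ones((7,7),np.uint8))
for v in(145,155,165): print(v,np.flatnonzero(np.diff(m[v].astype(int))).tolist())
E
```

```text
scene 0.053 [[7.0, -27.3], [14.1, 31.6], [39.4, -30.3], [41.7, 33.5]]
top 0.053 [[50.9, 31.2], [-47.9, 37.7], [-49.0, -31.6], [-60.9, 15.5], [-60.1, -4.2], [53.6, -30.6]]
scene 0.058 [[10.7, -27.5], [17.8, 31.1], [42.9, -30.4], [45.2, 33.0]]
top 0.058 [[50.4, 32.0], [-47.9, 38.5], [-49.0, -30.4], [-60.9, 16.4], [-60.0, -3.2], [53.1, -29.5]]
cut proj scene crop [[296.0, 203.0], [198.0, 233.0], [280.0, 223.0], [224.0, 240.0]]
145 [178, 192, 268, 282, 289]
155 [180, 193, 236, 279, 292]
165 [184, 196, 203, 236, 257, 277, 297]
```

Emit:
jog_arm([
  {"x": 1.9,"y": -2,"z": 10,"spin": -1.7,"fingers": 0.5},
  {"x": 1.9,"y": -1.6,"z": 22,"spin": -1.7,"fingers": 0.5},
  {"x": 1.9,"y": -1.6,"z": 22,"spin": -1.7,"fingers": 0.5},
  {"x": 1.9,"y": -1.6,"z": 22,"spin": -1.7,"fingers": 0.5},
])

```text
clock: 13.78
eef_pos: [0.4839, -0.1489, 0.0473]
tool_rot: [-0.106, 0.994, 0.023, -0.001]
ft_force: [0.5, -0.7, -0.5]
grip_width: 0.0266
grasp_force: 60.6
```

```bash
cat > ed.py <<'E'
from cov import *
k=4;x0,y0=350,205
a=cv2.resize(t["pixels"][205:280,350:450].astype(np.float32),None,fx=k,fy=k,interpolation=cv2.INTER_CUBIC)
R_=np.array([B[0],B[1]])
def samp(xy,z):  # brightness at tray-frame mm about CF
    w=np.c_[np.array(CF)[:2]+(np.float64(xy)/1e3)@B, np.full(len(xy),z)]
    uv=(proj(t,w)-[x0,y0]+.5)*k-.5
    return cv2.remap(a.mean(2),uv[:,0].astype(np.float32).reshape(-1,1),uv[:,1].astype(np.float32).reshape(-1,1),cv2.INTER_LINEAR).ravel()
def edge(line,z):  # steepest brightness step along a line of points
    v=cv2.GaussianBlur(samp(line,z).reshape(-1,1),(1,9),2).ravel();g=np.gradient(v);i=np.abs(g).argmax();return i,round(float(v[i]),0)
def edges(z):
    r=np.arange(20,48,.5)
    for x in(44,36,28,20,-20,-28,-36,-44): 
        i,v=edge([(x,q) for q in r],z);print("left y edge at x",x,r[i],v)
    r=np.arange(-44,-66,-.5)
    for y in(30,20,-18,-24): i,v=edge([(q,y) for q in r],z);print("low x edge at y",y,r[i],v)
    r=np.arange(44,66,.5)
    for y in(30,10,0,-10): i,v=edge([(q,y) for q in r],z);print("high x edge at y",y,r[i],v)
E
python3 - <<'E'
from ed import *
print(e,go(CF,TY+np.pi/2));edges(e[2]-.014)
E
```

```text
[ 0.48435157 -0.14906671  0.04780481] (array([-1.7, -1.2, 37.8]), np.float64(1.7))
left y edge at x 44 45.0 100.0
left y edge at x 36 45.5 102.0
left y edge at x 28 45.5 105.0
left y edge at x 20 45.0 98.0
left y edge at x -20 45.0 106.0
left y edge at x -28 45.0 106.0
left y edge at x -36 45.0 112.0
left y edge at x -44 45.0 105.0
low x edge at y 30 -54.5 96.0
low x edge at y 20 -54.5 92.0
low x edge at y -18 -53.5 93.0
low x edge at y -24 -52.5 96.0
high x edge at y 30 48.5 129.0
high x edge at y 10 50.0 128.0
high x edge at y 0 50.5 112.0
high x edge at y -10 50.5 126.0
```

```bash
sed -i 's/arange(20,48,.5)/arange(22,40,.5)/' ed.py; python3 - <<'E'
from ed import *
edges(e[2]-.014)
E
```

```text
left y edge at x 44 34.0 113.0
left y edge at x 36 34.5 110.0
left y edge at x 28 34.5 113.0
left y edge at x 20 34.5 114.0
left y edge at x -20 35.0 107.0
left y edge at x -28 35.0 109.0
left y edge at x -36 34.5 117.0
left y edge at x -44 35.0 111.0
low x edge at y 30 -54.0 100.0
low x edge at y 20 -53.5 98.0
low x edge at y -18 -53.0 92.0
low x edge at y -24 -52.5 95.0
high x edge at y 30 48.5 128.0
high x edge at y 10 50.0 135.0
high x edge at y 0 51.5 103.0
high x edge at y -10 51.0 129.0
```

Emit:
jog_arm([
  {"x": -1.5,"y": -0.8,"z": 4,"spin": 0.3,"fingers": 0.5},
  {"x": -1.5,"y": -0.6,"z": 8,"spin": 0.3,"fingers": 0.5},
  {"x": -1.5,"y": -0.5,"z": 11,"spin": 0.3,"fingers": 0.5},
  {"x": -1.5,"y": -0.5,"z": 11,"spin": 0.3,"fingers": 0.5},
])

```text
clock: 14.48
eef_pos: [0.4867, -0.1488, 0.0371]
tool_rot: [-0.104, 0.994, 0.023, -0.0]
ft_force: [3.3, 2.2, 3.9]
grip_width: 0.0269
grasp_force: 60.9
```

```bash
python3 - <<'E'
from ed import *
print(e);edges(e[2]-.014)
E
```

```text
[ 0.48646484 -0.14886803  0.03720348]
left y edge at x 44 34.5 105.0
left y edge at x 36 34.5 107.0
left y edge at x 28 34.5 106.0
left y edge at x 20 33.5 115.0
left y edge at x -20 33.5 118.0
left y edge at x -28 33.5 116.0
left y edge at x -36 33.0 118.0
left y edge at x -44 33.5 110.0
low x edge at y 30 -55.5 90.0
low x edge at y 20 -55.0 99.0
low x edge at y -18 -54.5 92.0
low x edge at y -24 -54.0 97.0
high x edge at y 30 51.5 116.0
high x edge at y 10 51.5 126.0
high x edge at y 0 52.0 114.0
high x edge at y -10 52.0 124.0
```

Emit:
jog_arm([
  {"x": -1,"y": 0,"z": -2,"spin": 0,"fingers": 0.5},
  {"x": -1.8,"y": 0.2,"z": -1,"spin": 0,"fingers": 0.5},
  {"x": -1.8,"y": 0.2,"z": 2,"spin": 0,"fingers": 0.5},
  {"x": -1.8,"y": 0.3,"z": 4,"spin": 0,"fingers": 0.5},
  {"x": -1.8,"y": 0.3,"z": 4,"spin": 0,"fingers": 0.5},
])

```text
clock: 15.2
eef_pos: [0.4883, -0.148, 0.033]
tool_rot: [-0.104, 0.994, 0.023, -0.0]
ft_force: [3.8, -0.6, 4.6]
grip_width: 0.0266
grasp_force: 60.8
```

```bash
python3 - <<'E'
from ed import *
print(e);edges(e[2]-.014)
E
```

```text
[ 0.48820457 -0.14800043  0.03315323]
left y edge at x 44 34.5 117.0
left y edge at x 36 34.5 116.0
left y edge at x 28 34.0 118.0
left y edge at x 20 33.5 110.0
left y edge at x -20 34.0 106.0
left y edge at x -28 33.5 109.0
left y edge at x -36 33.5 109.0
left y edge at x -44 33.0 112.0
low x edge at y 30 -54.5 102.0
low x edge at y 20 -55.5 91.0
low x edge at y -18 -54.5 93.0
low x edge at y -24 -53.5 101.0
high x edge at y 30 50.5 139.0
high x edge at y 10 52.5 114.0
high x edge at y 0 53.0 109.0
high x edge at y -10 53.0 126.0
```

Emit:
jog_arm([
  {"x": -1,"y": 0,"z": 1,"spin": -0.5,"fingers": 0.5},
  {"x": -1,"y": 0,"z": 3,"spin": -0.5,"fingers": 0.5},
  {"x": -1,"y": 0,"z": 3,"spin": -0.5,"fingers": 0.5},
])

```text
clock: 15.68
eef_pos: [0.4893, -0.1475, 0.0301]
tool_rot: [-0.108, 0.994, 0.023, -0.0]
ft_force: [4.8, 0.5, 4.9]
grip_width: 0.0265
grasp_force: 60.8
```

Emit:
jog_arm([
  {"x": 0,"y": 0,"z": 1.5,"spin": 0,"fingers": 0.5},
  {"x": 0,"y": 0,"z": 3,"spin": 0,"fingers": 0.5},
  {"x": 0,"y": 0,"z": 3,"spin": 0,"fingers": 0.5},
])

```text
clock: 16.05
eef_pos: [0.4896, -0.1476, 0.0282]
tool_rot: [-0.108, 0.994, 0.023, 0.0]
ft_force: [2.4, 1.1, 11.5]
grip_width: 0.0267
grasp_force: 61.9
```

```bash
python3 - <<'E'
from ed import *
print(e);edges(e[2]-.012)
E
```

```text
[ 0.48961885 -0.14758032  0.02819127]
left y edge at x 44 35.0 117.0
left y edge at x 36 35.0 112.0
left y edge at x 28 34.5 115.0
left y edge at x 20 34.5 92.0
left y edge at x -20 33.0 122.0
left y edge at x -28 33.5 112.0
left y edge at x -36 33.0 113.0
left y edge at x -44 33.0 109.0
low x edge at y 30 -55.0 95.0
low x edge at y 20 -55.5 92.0
low x edge at y -18 -54.0 101.0
low x edge at y -24 -54.0 96.0
high x edge at y 30 51.5 127.0
high x edge at y 10 52.0 123.0
high x edge at y 0 52.5 115.0
high x edge at y -10 53.5 120.0
```

Emit:
jog_arm([
  {"x": 0,"y": 0,"z": -1,"spin": 0,"fingers": 0.2},
  {"x": 0,"y": 0,"z": -1,"spin": 0,"fingers": -0.2},
  {"x": 0,"y": 0,"z": -1,"spin": 0,"fingers": -0.3},
  {"x": 0,"y": 0,"z": -1,"spin": 0,"fingers": -0.3},
  {"x": 0,"y": 0,"z": -30,"spin": 0,"fingers": -0.3},
  {"x": 0,"y": 0,"z": -80,"spin": 0,"fingers": -0.3},
  {"x": 0,"y": 0,"z": -130,"spin": 0,"fingers": -0.3},
  {"x": 0,"y": 0,"z": -130,"spin": 0,"fingers": -0.3},
])

```text
clock: 17.15
eef_pos: [0.4922, -0.1545, 0.161]
tool_rot: [-0.108, 0.994, 0.021, 0.003]
ft_force: [0.9, 0.1, -0.5]
grip_width: 0.0558
grasp_force: 0.0
```

```bash
python3 - <<'E'
from ed import *
print(e);edges(.016)
from cov import *
X=np.array([c_,s_,0]);Y=np.array([-s_,c_,0]);C=np.array(CF)
# scene: brightness-step of cover's +x end and -x... compare with flat prediction
b=cv2.resize(s["pixels"].astype(np.float32),None,fx=4,fy=4,interpolation=cv2.INTER_CUBIC).mean(2)
for y in(-12,-4,4,12,28):
  for sg in(1,-1):
    r=np.arange(40,68,.5);P=np.array([C+X*(sg*q/1e3)+Y*y/1e3+[0,0,.006] for q in r]);uv=((proj(s,P)+.5)*4-.5).astype(np.float32)
    v=cv2.remap(b,uv[:,:1],uv[:,1:],cv2.INTER_LINEAR).ravel();g=np.gradient(cv2.GaussianBlur(v.reshape(-1,1),(1,9),2).ravel());i=np.abs(g).argmax();print("scene",y,sg*r[i],v[[0,-1]].round())
E
```

```text
[ 0.48925406 -0.15337683  0.15680332]
left y edge at x 44 35.0 115.0
left y edge at x 36 35.0 110.0
left y edge at x 28 35.0 105.0
left y edge at x 20 34.0 114.0
left y edge at x -20 33.5 110.0
left y edge at x -28 33.5 109.0
left y edge at x -36 33.0 111.0
left y edge at x -44 33.0 107.0
low x edge at y 30 -55.0 94.0
low x edge at y 20 -55.0 100.0
low x edge at y -18 -54.5 95.0
low x edge at y -24 -54.5 86.0
high x edge at y 30 51.5 127.0
high x edge at y 10 52.5 115.0
high x edge at y 0 53.0 108.0
high x edge at y -10 52.5 128.0
scene -12 46.0 [138.  43.]
scene -12 -54.0 [88. 48.]
scene -4 52.0 [143.  48.]
scene -4 -60.5 [81. 39.]
scene 4 51.0 [149.  46.]
scene 4 -51.0 [90. 29.]
scene 12 50.5 [149.  48.]
scene 12 -54.5 [117.  23.]
scene 28 50.5 [129.  47.]
scene 28 -54.5 [163.  46.]
```

```bash
python3 - <<'E'
from cov import *
C=np.array(CF);X=np.array([c_,s_,0])
print(readout.get_obs()["eef_pos"],go(C+X*.033+[0,0,.03]),go(C+X*.033+[0,0,.006]))
E
```

```text
[ 0.48809534 -0.15292993  0.15517347] (array([-31.9,  -1.4, 115.3]), None) (array([-31.9,  -2.6, 139.2]), None)
```

Emit:
jog_arm([
  {"x": -32,"y": 0,"z": 30,"spin": 0,"fingers": 1},
  {"x": -32,"y": -1,"z": 80,"spin": 0,"fingers": 1},
  {"x": -32,"y": -2,"z": 115,"spin": 0,"fingers": 1},
  {"x": -32,"y": -2,"z": 128,"spin": 0,"fingers": 1},
  {"x": -32,"y": -2,"z": 132,"spin": 0,"fingers": 1},
  {"x": -32,"y": -2,"z": 135,"spin": 0,"fingers": 1},
  {"x": -32,"y": -2,"z": 135,"spin": 0,"fingers": 1},
])

```text
clock: 18.23
eef_pos: [0.5208, -0.1425, 0.0229]
tool_rot: [-0.108, 0.994, 0.023, 0.0]
ft_force: [-0.5, -0.1, -0.6]
grip_width: 0.0
grasp_force: 0.0
```

Emit:
jog_arm([
  {"x": 0,"y": 0,"z": 2,"spin": 0,"fingers": 1},
  {"x": 0,"y": 0,"z": 2,"spin": 0,"fingers": 1},
])

```text
clock: 18.48
eef_pos: [0.5202, -0.1422, 0.0202]
tool_rot: [-0.108, 0.994, 0.023, -0.001]
ft_force: [1.0, -0.3, -0.0]
grip_width: -0.0001
grasp_force: 0.0
```

Emit:
jog_arm([
  {"x": 0,"y": 0,"z": 1.5,"spin": 0,"fingers": 1},
  {"x": 0,"y": 0,"z": 3,"spin": 0,"fingers": 1},
  {"x": 0,"y": 0,"z": 3,"spin": 0,"fingers": 1},
])

```text
clock: 18.85
eef_pos: [0.5197, -0.1419, 0.0166]
tool_rot: [-0.108, 0.994, 0.023, -0.001]
ft_force: [0.4, -0.2, 0.6]
grip_width: 0.0001
grasp_force: 0.0
```

The fingertip reached 16.6 mm with no load over the plate's lug end, so the cover lies flat (its top is nominally 16 mm). Now to the filter: rise, spin +102° and head to the unit.

Emit:
jog_arm([
  {"x": 0,"y": 0,"z": -50,"spin": 0,"fingers": 1},
  {"x": 0,"y": 0,"z": -110,"spin": 10,"fingers": 1},
  {"x": 0,"y": 0,"z": -170,"spin": 20,"fingers": 1},
  {"x": 0,"y": 0,"z": -190,"spin": 30,"fingers": 1},
  {"x": 0,"y": 0,"z": -190,"spin": 40,"fingers": 0.6},
  {"x": 0,"y": 0,"z": -190,"spin": 50,"fingers": 0.6},
  {"x": 0,"y": 0,"z": -190,"spin": 60,"fingers": 0.6},
  {"x": 0,"y": 0,"z": -190,"spin": 70,"fingers": 0.6},
])

```text
clock: 19.85
eef_pos: [0.5211, -0.1506, 0.2065]
tool_rot: [0.484, 0.875, 0.018, -0.014]
ft_force: [-0.5, -0.2, -0.1]
grip_width: 0.0169
grasp_force: 0.0
```

```bash
sed -i 's/^U=.*; CF/U=(.5700,.2155,.005); CF/' h.py; python3 - <<'E'
from h import *
o=readout.get_obs();print(o["eef_pos"],o["grip_width"],go(hz(5,200),U[2]))
for n,lo in(("top",None),("scene",None)):
    c=camera(n)["pixels"] ; C=camera(n)
    g=C["pixels"].astype(np.float32).mean(2)
    # face-plane rectified (plane z=-10 local), grid 6 mm
    xs=np.arange(54,-60,-6);ys=np.arange(36,-37,-6)
    L=[(x,y,-10) for x in xs for y in ys];uv=proj(C,unit(U,L)).astype(np.float32)
    v=cv2.remap(g,uv[:,:1],uv[:,1:],cv2.INTER_LINEAR).reshape(len(xs),-1).astype(int)
    print(n,"cols y",ys.tolist())
    for x,r in zip(xs,v): print(x,' '.join(f"{q:3d}" for q in r))
E
```

```text
[ 0.52110987 -0.15064871  0.20649316] 0.016886717700447126 (array([280.9, 240. ,  22.9]), np.float64(31.8))
top cols y [36, 30, 24, 18, 12, 6, 0, -6, -12, -18, -24, -30, -36]
54 104 107  99 103 103 105 105 102  98 101 106 103 101
48  81  72  62  70  71  75  79  79  73  73  79  79  93
42  78  60  45  88  94  96  97  93  93  92  98  98 106
36  78  58  47  96  95 108 109 108 115 120 116 105 105
30  78  58  44  88 103 141 144 143 146 148 149 121 104
24  79  64  45  90 102 139 148 149 148 146 146 124 106
18  76  61  46  87 103 138 148 150 145 146 151 126 107
12  80  62  45  89 112 130 132 131 128 130 155 130 105
6  81  61  45  94 125 139 132 132 135 100 123 123 106
0  78  59  45  89 148 171 166 164 164 119 100 105 103
-6  80  63  44  86 121 151 138 118 120 104  99  96 103
-12  79  59  42  88 100 132 142 127 118 115 113 107 102
-18  83  61  42  85  98 135 149 148 146 145 146 125 103
-24  85  62  43  78  98 131 137 138 137 142 141 120 103
-30  83  62  44  55  65  85  85  83  78  80  82  85 103
-36  87  68  53  65  73  73  74  72  74  72  73  84  97
-42  87  66  54  67  70  73  81  69  70  7
[... 545 characters left out ...]
76 114 113 115 114 109 111  94  94
12  74  69  70  68 107 113 116 113 119  79  91  95  95
6  77  68  69  67 117 125 135 114 132  71  80  96  95
0  78  69  69  68 119 136 128 120 141  79  81  95  96
-6  77  69  69  73 105 107  99 102  99  81  81  92  97
-12  76  72  67  70  76  85  84  79  82  81  82  93  96
-18  76  71  69  71  82  80  81  81  80  81  82  93  96
-24  75  72  71  80  84  84  82  84  82  83  83  95  96
-30  75  74  74  86  83  83  82  83  84  84  82  94  97
-36  79  73  78  83  82  83  86  80  81  82  81  92  96
-42  80  71  78  82  83  81  97  77  82  81  79  91  96
-48  76  73  81  80  81  84  98  73  84  83  81  91  97
-54  77  71  85  83  85 103  84  73  85  83  85  92  97
```

```bash
python3 - <<'E'
from h import *
print(go(hz(7,180),U[2]))
E
```

```text
(array([277. , 243.6,  42.9]), np.float64(32.3))
```

Emit:
jog_arm([
  {"x": 42,"y": 37,"z": 5,"spin": 6,"fingers": 0.45},
  {"x": 84,"y": 74,"z": 10,"spin": 12,"fingers": 0.45},
  {"x": 126,"y": 111,"z": 15,"spin": 18,"fingers": 0.45},
  {"x": 168,"y": 148,"z": 20,"spin": 24,"fingers": 0.45},
  {"x": 210,"y": 185,"z": 25,"spin": 30,"fingers": 0.45},
  {"x": 250,"y": 220,"z": 30,"spin": 32.3,"fingers": 0.45},
  {"x": 277,"y": 244,"z": 43,"spin": 32.3,"fingers": 0.45},
  {"x": 277,"y": 244,"z": 43,"spin": 32.3,"fingers": 0.45},
])

```text
clock: 21.05
eef_pos: [0.5776, 0.2182, 0.1783]
tool_rot: [0.704, 0.71, 0.013, -0.019]
ft_force: [-0.4, -0.7, 0.1]
grip_width: 0.0235
grasp_force: 0.0
```

```bash
python3 - <<'E'
from h import *
o=readout.get_obs();print(o["grip_width"],o["joint_pos"].round(2),Rn.from_quat(o["tool_rot"]).as_matrix().round(3).tolist(),go(hz(7,110),U[2]),go(hz(7,70)))
E
```

```text
0.023492269071743843 [0.34 0.49 0.24 1.31 0.05 1.9 ] [[-0.008, 1.0, -0.009], [0.999, 0.009, 0.045], [0.045, -0.009, -0.999]] (array([-5.8, -0. , 68.2]), np.float64(0.2)) (array([ -7.6,   0.3, 108.1]), None)
```

Emit:
jog_arm([
  {"x": -6,"y": 0,"z": 35,"spin": 0,"fingers": 0.45},
  {"x": -6.5,"y": 0,"z": 70,"spin": 0,"fingers": 0.45},
  {"x": -7,"y": 0,"z": 90,"spin": 0,"fingers": 0.45},
  {"x": -7.3,"y": 0,"z": 100,"spin": 0,"fingers": 0.45},
  {"x": -7.5,"y": 0,"z": 104,"spin": 0,"fingers": 0.45},
  {"x": -7.5,"y": 0,"z": 104,"spin": 0,"fingers": 0.45},
])

```text
clock: 21.8
eef_pos: [0.5783, 0.2127, 0.0765]
tool_rot: [0.706, 0.708, 0.014, -0.018]
ft_force: [-0.8, -0.0, 0.5]
grip_width: 0.0238
grasp_force: 0.0
```

Emit:
jog_arm([
  {"x": -0.2,"y": 0,"z": 2,"spin": 0,"fingers": 0.45},
  {"x": -0.2,"y": 0,"z": 4,"spin": 0,"fingers": 0.45},
  {"x": -0.2,"y": 0,"z": 4,"spin": 0,"fingers": 0.45},
])

```text
clock: 22.18
eef_pos: [0.5786, 0.2129, 0.0742]
tool_rot: [0.706, 0.708, 0.015, -0.018]
ft_force: [-3.1, -1.4, 7.1]
grip_width: 0.0238
grasp_force: 0.0
```

Emit:
jog_arm([
  {"x": 0,"y": -2,"z": -1,"spin": 0,"fingers": 0.5},
  {"x": 0,"y": -4,"z": 0,"spin": 0,"fingers": 0.5},
  {"x": 0,"y": -4,"z": 2,"spin": 0,"fingers": 0.5},
  {"x": 0,"y": -4,"z": 2,"spin": 0,"fingers": 0.5},
])

```text
clock: 22.68
eef_pos: [0.5747, 0.2132, 0.0713]
tool_rot: [0.706, 0.708, 0.015, -0.018]
ft_force: [-1.0, -0.9, 7.2]
grip_width: 0.0216
grasp_force: 1.3
```

Emit:
jog_arm([
  {"x": 0,"y": 0,"z": 0,"spin": 0,"fingers": 0.7},
  {"x": 0,"y": 0,"z": 0,"spin": 0,"fingers": 0.9},
  {"x": 0,"y": 0,"z": -1,"spin": 0,"fingers": 0.9},
  {"x": 0,"y": 0,"z": -2,"spin": 0,"fingers": 0.9},
])

```text
clock: 23.18
eef_pos: [0.5769, 0.2131, 0.0729]
tool_rot: [0.706, 0.708, 0.016, -0.017]
ft_force: [5.2, -0.4, 0.1]
grip_width: 0.009
grasp_force: 55.6
```

Emit:
jog_arm([
  {"x": 0,"y": 0,"z": -4,"spin": 0,"fingers": 0.9},
  {"x": 0,"y": 0,"z": -8,"spin": 0,"fingers": 0.9},
  {"x": 0,"y": 0,"z": -12,"spin": 0,"fingers": 0.9},
  {"x": 0,"y": 0,"z": -16,"spin": 0,"fingers": 0.9},
  {"x": 0,"y": 0,"z": -20,"spin": 0,"fingers": 0.9},
  {"x": 0,"y": 0,"z": -20,"spin": 0,"fingers": 0.9},
])

```text
clock: 23.92
eef_pos: [0.5738, 0.2121, 0.0921]
tool_rot: [0.706, 0.708, 0.014, -0.019]
ft_force: [-0.7, 1.1, -1.2]
grip_width: 0.0075
grasp_force: 56.3
```

```bash
cat > grid.py <<'E'
from h import *
def grid(n,z,st=6):
    C=camera(n);g=C["pixels"].astype(np.float32).mean(2)
    xs=np.arange(54,-60,-st);ys=np.arange(36,-37,-st)
    uv=proj(C,unit(U,[(x,y,z) for x in xs for y in ys])).astype(np.float32)
    v=cv2.remap(g,uv[:,:1],uv[:,1:],cv2.INTER_LINEAR).reshape(len(xs),-1).astype(int)
    for x,r in zip(xs,v): print(x,' '.join(f"{q:3d}" for q in r))
E
python3 - <<'E'
from grid import *
print(readout.get_obs()["ft_force"]);grid("scene",-10)
E
```

```text
[-0.70208421  1.12150757 -1.22876807]
54  90  66  65  64  65  67  67  81  90  84  89  90  94
48  91  79  68  64  66  70  79  91  91  88  93  92  85
42  93  87  79  74  71  80  92  91  79  84  88  75  66
36  94  94  93  87  89  89  91  92  69  73  69  70  65
30  95  99  97  90  93  89  90  82  66  72  69  69  69
24  88  89  87  96  93 103  99  85  92  90  95  67  70
18  76  71  71 110 128 118 128 112  84  97  93  70  73
12  69  64  69 140 121 118 119  96  85  81  92  70  73
6  73  65  65 143 108 108  93  83  83  78  91  71  71
0  73  65  92 133 103 103  82  82  86  90  88  70  73
-6  74  65  98 119  89  72  74  80  76  86  85  69  73
-12  73  65 126 106  61  64  65  79  65  84  91  75  73
-18  73  65 118  80  55  62  66  82  79  87  92  72  73
-24  66  64  91  61  61  63  74  89  86  80  92  71  74
-30  70  67  61  64  63  63  67  77  83  81  92  71  74
-36  80  74  64  65  60  65  61  89 112  96  94  72  74
-42  88  79  67  64  60  71  92 103 109  96  92  79  74
-48  91  74  66  62  63  72  85  78  90  89  81  76  75
-54  88  67  65  62  67  65  76  66  77  80  82  75  74
```

Emit:
jog_arm([
  {"x": 1,"y": 0,"z": -15,"spin": 0,"fingers": 0.9},
  {"x": 1,"y": 0,"z": -35,"spin": 0,"fingers": 0.9},
  {"x": 2,"y": 0,"z": -60,"spin": 0,"fingers": 0.9},
  {"x": 2,"y": -10,"z": -90,"spin": 0,"fingers": 0.9},
  {"x": 2,"y": -10,"z": -110,"spin": 0,"fingers": 0.9},
  {"x": 2,"y": -10,"z": -110,"spin": 0,"fingers": 0.9},
])

```text
clock: 24.72
eef_pos: [0.5659, 0.2091, 0.2047]
tool_rot: [0.706, 0.708, 0.016, -0.017]
ft_force: [-0.5, 0.2, -0.8]
grip_width: 0.0069
grasp_force: 57.9
```

```bash
python3 - <<'E'
from grid import *
o=readout.get_obs();print(o["ft_force"],o["grip_width"],o["joint_pos"].round(2));grid("scene",-32)
# bright blob near gripper in scene
C=camera("scene");u=proj(C,[o["eef_pos"]])[0];print("tcp px",u)
g=C["pixels"].astype(int);x0,y0=int(u[0])-24,int(u[1])-8
for y in range(y0,y0+36,2): print(y,' '.join(f"{g[y,x].mean():3.0f}" for x in range(x0,x0+50,2)))
print("x0",x0,go(np.array(FF)+[0,0,.13],TY))
E
```

```text
[-0.5144095   0.18230818 -0.83244288] 0.006900984946137068 [0.33 0.45 0.23 1.34 0.05 1.9 ]
54  63  64  62  64  66  68  81  75  89  83  55  71  70
48  62  62  62  63  61  60  64  60  90  74  71  70  67
42  64  63  64  62  64  58  62  58  90  68  73  70  68
36  66  63  64  60  63  63  63  75  91  60  71  67  93
30  63  63  64  62  64  65  64  94  85  64  71  69  91
24  65  65  64  63  68  67  68  89  80  73  77  76  84
18  65  63  66  65  66  65  82  88  80  81  83  80  79
12  65  63  67  67  69  69  91  88  81  82  81  79  87
6  65  66  68  66  66  85  90  83  89  88  95  81  73
0  64  66  65  68  81  90  89  89  90  91  81  80  59
-6  72  75  72  81  91  90  88  95  90  90  76  86  68
-12  87  86  91  92  91  91  90  95  97  91  81  89  76
-18  93  93  94  94  89  94  90  91  96  92  93  91  78
-24  89  94  87  84  81  85  83  83  85  89  95  92  88
-30  78  80  76  71  68  79  77  76  76  87  96  98  96
-36  66  65  69  66  72  79  79  76  74  88  81  89  94
-42  65  66  67  68  78  80  78  79  75  71  74  75  84
-48  66  69  68  79  79  79  79  80  79  70  72  70  72
-54  66  70  6
[... 1308 characters left out ...]
 152 150 150 151
179 149 149 150 150 146 119  92  61  68 124 133 135 139 136 140 105  86  93  95  94 158 150 152 150 150
181 149 149 154 155 126  60  66  64  66  66  96  92  95  99  93  97  96  97  94  95 155 152 148 149 150
183 146 138 123 101  67  65  65  63  68  65  98 100  96  97  97  89 110  95 140 157 148 151 150 150 150
185  92  89  92  95  95  79  74 112 101  99  83  90  95  93  94  95  97  93  90 146 154 149 149 151 148
187  98  96  94  96 101  96  84  78  89 108  64  89  88  89  70  67  92  97  93  88 145 151 148 150 147
189  74  73  73  73  90  91  92  75  74 104  83  81  80  83  62  77  69  94  97  95  87 145 148 149 145
x0 370 (array([-445.7,  -62.5,   43.8]), np.float64(-10.4))
```

Emit:
jog_arm([
  {"x": -55,"y": -8,"z": 0,"spin": -2,"fingers": 0.9},
  {"x": -110,"y": -16,"z": 0,"spin": -4,"fingers": 0.9},
  {"x": -165,"y": -24,"z": 0,"spin": -6,"fingers": 0.9},
  {"x": -220,"y": -32,"z": 0,"spin": -8,"fingers": 0.9},
  {"x": -275,"y": -40,"z": 0,"spin": -10.4,"fingers": 0.9},
  {"x": -330,"y": -48,"z": 0,"spin": -10.4,"fingers": 0.9},
  {"x": -385,"y": -56,"z": 10,"spin": -10.4,"fingers": 0.9},
  {"x": -430,"y": -62,"z": 20,"spin": -10.4,"fingers": 0.9},
])

```text
clock: 25.82
eef_pos: [0.502, -0.2218, 0.1608]
tool_rot: [0.64, 0.768, 0.015, -0.018]
ft_force: [1.1, 0.5, -1.8]
grip_width: 0.0066
grasp_force: 57.9
```

```bash
python3 - <<'E'
from h import *
o=readout.get_obs();print(o["eef_pos"],o["grip_width"],o["ft_force"],go(np.array(FF)+[0,0,.08],TY))
E
```

```text
[ 0.5019653  -0.22178106  0.16078709] 0.006564542661546223 [ 1.09694066  0.51833927 -1.77224388] (array([-16.2,  -1.8,  72.1]), np.float64(-0.1))
```

Emit:
jog_arm([
  {"x": -14,"y": -2,"z": 20,"spin": 0,"fingers": 0.9},
  {"x": -15,"y": -2,"z": 50,"spin": 0,"fingers": 0.9},
  {"x": -16,"y": -2,"z": 72,"spin": 0,"fingers": 0.9},
  {"x": -16,"y": -2,"z": 72,"spin": 0,"fingers": 0.9},
])

```text
clock: 26.32
eef_pos: [0.5011, -0.2316, 0.0866]
tool_rot: [0.639, 0.769, 0.014, -0.021]
ft_force: [-0.1, 0.9, -1.7]
grip_width: 0.0069
grasp_force: 58.0
```

```bash
cat > fg.py <<'E'
from h import *
def fgrid(n,z,st=5,xr=(60,-61),yr=(45,-46)):
    C=camera(n);g=C["pixels"].astype(np.float32).mean(2);c_,s_=np.cos(TY),np.sin(TY)
    xs=np.arange(*(xr+(-st,)));ys=np.arange(*(yr+(-st,)))
    P=[(FF[0]+(c_*x-s_*y)/1e3,FF[1]+(s_*x+c_*y)/1e3,z) for x in xs for y in ys]
    uv=proj(C,P).astype(np.float32);v=cv2.remap(g,uv[:,:1],uv[:,1:],cv2.INTER_LINEAR).reshape(len(xs),-1).astype(int)
    print(n,z,"y",ys.tolist())
    for x,r in zip(xs,v): print(f"{x:4d}",' '.join(f"{q:3d}" for q in r))
E
python3 - <<'E'
from fg import *
o=readout.get_obs();e=o["eef_pos"];print(e,go(FF,TY));z=e[2]-.012
fgrid("top",z);fgrid("scene",z)
E
```

```text
[ 0.50112349 -0.23161948  0.08657441] (array([-7.3,  1.1, 78.3]), np.float64(-0.0))
top 0.07457440741845926 y [45, 40, 35, 30, 25, 20, 15, 10, 5, 0, -5, -10, -15, -20, -25, -30, -35, -40, -45]
  60  70  64  66  64  65  66  63  65  62  63  60  64  52  43  43  49  63  61  51
  55  47  42  42  45  41  46  42  43  44  42  43  42  40  52  56  52  52  60  54
  50  45  44  45  47  44  42  43  44  41  41  44  40  43  49  53  47  39  47  45
  45  45  42  43  46  49  48  48  48  47  46  45  39  40  42  41  39  37  40  42
  40  43  46  49  97 112 114 111 111 111 103  78  40  40  41  39  32  40  43  44
  35  46  58  78 138 164 159 162 163 163 155  92  45  41  38  36  35  41  47  45
  30  50  89 109 146 168 164 163 161 163 155  96  45  41  37  35  39  44  47  43
  25  48  92 113 153 167 162 162 161 163 158 126  60  34  34  37  41  46  45  44
  20  51  89 113 149 170 161 160 162 158 140 100  46  37  35  40  45  45  41  46
  15  45  86 110 156 169 163 164 160 129  74  42  37  36  35  36  42  44  41  47
  10  52  92 113 157 170 162 156 142  89  57  41  36  34  34  36  44  45  42  47
   5  48  93 110
[... 2553 characters left out ...]
  81  36  40  47  50  41  37  59  33  33  24 141  27
 -25 128 124  97 121 106 120  89  42  44  65  72  63  46  93 137 115 130 162 123
 -30 158 159 157 159 154 160 133  37  46  81  78  63  38 160 159 156 156 157 158
 -35 156 154 153 154 154 156 132  33  60  71  82  59  39 152 155 152 154 153 154
 -40 162 161 161 162 160 159 146  36  57  67  80  58  72 164 154 153 153 152 152
 -45 117 105 119 104 120 153 129  34  37  59  80  57  52 122 154 152 155 154 154
 -50  40  43  34  42  37  47  34  35  39  60  79  58  36  74 159 153 155 153 153
 -55  40  37  41  38  37  43  38  43  39  58  81  62  33  40 162 155 154 152 152
 -60  43  44  38  41  40  43  41  40  40  49  83  63  37  38 166 155 154 152 154
```

Emit:
jog_arm([
  {"x": -5,"y": -2,"z": 10,"spin": -0.5,"fingers": 0.9},
  {"x": -7,"y": -2.2,"z": 25,"spin": -0.5,"fingers": 0.9},
  {"x": -7.4,"y": -2.2,"z": 35,"spin": -0.5,"fingers": 0.9},
  {"x": -7.4,"y": -2.2,"z": 35,"spin": -0.5,"fingers": 0.9},
  {"x": -7.4,"y": -2.2,"z": 35,"spin": -0.5,"fingers": 0.9},
])

```text
clock: 27.05
eef_pos: [0.506, -0.238, 0.0569]
tool_rot: [0.635, 0.772, 0.018, -0.015]
ft_force: [3.1, 4.4, 11.2]
grip_width: 0.0067
grasp_force: 60.7
```

```bash
python3 - <<'E'
from fg import *
o=readout.get_obs();e=o["eef_pos"];print(e,o["grip_width"],go(FF,TY));z=e[2]-.009
fgrid("top",z,3,(45,-46),(42,18));fgrid("scene",z,3,(45,20),(36,-37))
E
```

```text
[ 0.50596526 -0.23803677  0.05691784] 0.006729134603412799 (array([ 1.7, -3.2, 49. ]), np.float64(0.6))
top 0.047917839367423644 y [42, 39, 36, 33, 30, 27, 24, 21]
  45  43  43  45  44  46  49  53  60
  42  45  44  44  39  48  63  85 105
  39  45  44  46  51  61  83 121 153
  36  45  48  55  68  81 104 141 165
  33  44  45  63  89 104 118 148 167
  30  44  48  69  96 108 121 149 171
  27  45  50  68  96 110 120 149 169
  24  44  46  64  93 109 123 151 168
  21  40  46  64  91 106 120 149 168
  18  43  46  60  91 107 119 149 169
  15  40  47  62  89 109 125 156 169
  12  44  47  68  95 108 123 155 174
   9  42  49  70  96 109 124 156 179
   6  40  47  68  96 111 129 162 181
   3  43  46  68  96 111 130 164 182
   0  44  48  68  94 108 122 158 180
  -3  41  47  65  91 106 125 160 176
  -6  42  47  67  93 108 128 162 172
  -9  42  50  69  97 110 129 157 172
 -12  40  47  70  97 111 131 158 168
 -15  41  46  68  93 110 134 163 172
 -18  42  47  64  90 110 133 163 170
 -21  43  44  61  91 108 131 161 169
 -24  43  46  63  88 107 132 164 171
 -27  39  45  61  88 108 130 156 164
 -30  39  4
[... 590 characters left out ...]
26 119 130 124 126 132 127 126 133 132 118 126 123 149 142  29  39  37
  36  46  44  49  58 125 142 120 136 124 125 129 118 126 129 123 123 134 126 123 131 142 127  31  38  34
  33  44  41  46  54 120 149 124 126 127 129 122 124 125 125 125 126 121 124 125 122 132  86  34  38  35
  30  43  45  46  60 100 153 130 122 123 134 127 126 132 136 124 132 134 124 131 112  99  73  32  40  36
  27  44  42  49  56 108 147 124 125 127 128 123 130 124 129 125 122 126 129 127  75  83 103  33  38  35
  24  41  41  49  56 117 149 115 125 129 119 123 129 132 125 129 128 127 131 144 101  85  89  33  37  33
  21  46  42  47  60 118 156 118 124 120 126 128 127 125 132 129 134 107 117 130 100  87  68  37  37  32
```

Emit:
jog_arm([
  {"x": 0,"y": 0,"z": -8,"spin": 0,"fingers": 0.9},
  {"x": 0,"y": 0,"z": -16,"spin": 0,"fingers": 0.9},
  {"x": 0,"y": 0,"z": -16,"spin": 0,"fingers": 0.9},
  {"x": 0,"y": 0,"z": -16,"spin": 0,"fingers": 0.9},
])

```text
clock: 27.65
eef_pos: [0.5024, -0.2395, 0.07]
tool_rot: [0.636, 0.771, 0.015, -0.018]
ft_force: [0.2, 0.0, -0.2]
grip_width: 0.0065
grasp_force: 58.0
```

```bash
python3 - <<'E'
from fg import *
o=readout.get_obs();e=o["eef_pos"];print(e,o["grip_width"],o["ft_force"],go(FF,TY));z=e[2]-.012
fgrid("top",z,4,(60,-61),(44,0));fgrid("scene",z,4,(76,-20),(36,-37))
E
```

```text
[ 0.50243626 -0.23953801  0.07000395] 0.0065014708157878 [ 0.1558318   0.04984746 -0.15862341] (array([ 1.8,  0.9, 62.2]), np.float64(0.5))
top 0.0580039500698549 y [44, 40, 36, 32, 28, 24, 20, 16, 12, 8, 4]
  60  52  51  48  52  47  52  51  50  47  51  47
  56  46  48  46  46  43  46  44  45  47  41  40
  52  45  45  43  45  44  44  42  45  43  43  43
  48  45  42  43  41  43  42  45  42  44  44  44
  44  42  45  42  44  46  46  53  51  53  54  53
  40  42  43  46  44  52  70  95 107 103 106 105
  36  45  47  63  69  73 100 147 162 154 158 155
  32  44  55  84 105 100 125 166 168 163 161 158
  28  43  53  92 114 111 125 162 170 164 162 161
  24  44  55  92 112 108 126 167 167 164 160 159
  20  44  54  86 112 114 135 166 166 164 161 158
  16  44  54  87 111 113 134 168 165 166 163 162
  12  44  56  92 115 113 135 165 165 162 160 154
   8  43  58  96 113 111 139 171 171 160 154 137
   4  44  57  93 116 113 141 178 177 145 119 119
   0  41  56  92 114 112 145 180 175 139 124 153
  -4  44  54  90 111 113 144 176 172 144 135 157
  -8  40  57  93 112 110 145 169 164 150 141 129
 -12  42  
[... 1978 characters left out ...]
 123 130 120 127 121 128 109 127 115  82  67  35  36
  12  44  42  60 108 141 140 132 127 117 133 127 101  84 102 107  88  68  37  37
   8  45  42  54 109 151 148 120  99 103 107  97  73  69  70  89  93  56  37  33
   4  42  43  61 102 150 147 114  92  95  84  75  70  72  76  94  90  75  35  36
   0  46  42  53  91 144 133  97  96  80  55  65  55  68  70  77  81  72  34  37
  -4  43  44  37  53 146 111 109  88  65  38  43  38  52  69  72  86  53  33  32
  -8  42  43  37  59 142 135 121  86  56  34  39  34  40  74  83  85  64  36  34
 -12  44  45  42  74 148 128 144 130  57  35  40  35  43  65  62  91  84  40  42
 -16  45  44  41  47 153 130 131 136  40  36  37  42  39  41  38  71  66  41  37
```

Emit:
jog_arm([
  {"x": 1,"y": -2.2,"z": 0,"spin": -0.7,"fingers": 0.9},
  {"x": 0.7,"y": -2.2,"z": 5,"spin": -0.7,"fingers": 0.9},
  {"x": 0.5,"y": -2.2,"z": 10,"spin": -0.7,"fingers": 0.9},
  {"x": 0.5,"y": -2.2,"z": 10,"spin": -0.7,"fingers": 0.9},
])

```text
clock: 28.25
eef_pos: [0.5006, -0.2388, 0.0602]
tool_rot: [0.631, 0.775, 0.016, -0.017]
ft_force: [1.0, 0.2, -0.5]
grip_width: 0.007
grasp_force: 58.3
```

```bash
python3 - <<'E'
from fg import *
o=readout.get_obs();e=o["eef_pos"];print(e,o["grip_width"],o["ft_force"],go(FF,TY));z=e[2]-.009
fgrid("top",z,4,(52,-53),(44,0));fgrid("scene",z,4,(68,20),(36,-37))
E
```

```text
[ 0.500613   -0.23884363  0.06022602] 0.006969629378516414 [ 0.99516706  0.19250094 -0.48329729] (array([ 1.2,  2.6, 52.3]), np.float64(1.2))
top 0.051226016811372864 y [44, 40, 36, 32, 28, 24, 20, 16, 12, 8, 4]
  52  45  45  42  44  44  46  44  42  43  44  44
  48  45  43  44  43  44  44  43  42  43  42  42
  44  45  44  46  44  43  45  44  46  41  43  45
  40  43  46  44  47  48  60  66  70  72  70  72
  36  40  45  54  72  81 109 130 135 138 132 136
  32  45  43  73 103 110 141 164 165 163 163 163
  28  44  45  76 105 113 148 168 163 167 164 162
  24  41  45  75 106 114 151 168 162 162 161 162
  20  45  48  72 101 113 151 173 165 162 162 161
  16  45  43  74 101 117 157 172 164 163 160 160
  12  43  47  75 104 113 151 167 166 165 163 159
   8  42  47  76 105 115 156 172 168 159 157 143
   4  41  43  76 107 120 161 182 171 147 135 120
   0  41  45  71 103 116 164 183 165 129 134 136
  -4  42  46  71 105 122 169 182 164 132 148 161
  -8  42  50  80 104 118 162 173 162 137 136 129
 -12  40  49  78 105 127 163 169 164 154 140 118
 -16  41  46  75 104 127 159 166 163 161 154 144
 -20  
[... 816 characters left out ...]
  57  60  60  63  62  63  68  67  66  51  36  41  41
  52  47  44  59  85 111  99  71  74  72  77  72  77  74  82  76  79  41  41  37
  48  45  44  57  97  99  98  93  96  94  94  93  97  94  97  94 101  37  37  34
  44  46  42  58 113  95  95  95  96  96  96  94  96  94  96  95 103  37  36  40
  40  45  43  57  95 108  91 105  96 109  95 108 100 102 107 101 114  41  36  35
  36  45  43  50 144 143 140 130 138 126 135 124 134 116 131 126 155  34  36  33
  32  47  41  55 130 143 123 131 117 128 117 126 129 117 126 123 160  32  38  38
  28  43  43  56 123 134 118 106 121 108 122 116 131 115 132 121 116  50  37  36
  24  45  43  53 145 134 115 132 114 132 123 133 121 132 120 125  89  38  35  33
```

Emit:
jog_arm([
  {"x": -0.1,"y": 0,"z": 3,"spin": 0,"fingers": 0.9},
  {"x": -0.3,"y": 0,"z": 7,"spin": 0,"fingers": 0.9},
  {"x": -0.5,"y": 0,"z": 12,"spin": 0,"fingers": 0.9},
  {"x": -0.5,"y": 0,"z": 12,"spin": 0,"fingers": 0.9},
])

```text
clock: 28.85
eef_pos: [0.5066, -0.238, 0.0527]
tool_rot: [0.63, 0.776, 0.02, -0.012]
ft_force: [5.1, 6.9, 14.7]
grip_width: 0.007
grasp_force: 66.7
```

```bash
cat > fe.py <<'E'
from h import *
c_,s_=np.cos(TY),np.sin(TY);X=np.array([c_,s_,0]);Y=np.array([-s_,c_,0]);F=np.array([FF[0],FF[1],0])
def step(C,g,P,sgn):
    uv=((proj(C,P)+.5)*4-.5).astype(np.float32)
    v=cv2.GaussianBlur(cv2.remap(g,uv[:,:1],uv[:,1:],cv2.INTER_LINEAR),(1,9),2).ravel();d=np.gradient(v)*sgn;return d.argmin(),v
def fe(z):
    for n in("top","scene"):
        C=camera(n);g=cv2.resize(C["pixels"].astype(np.float32),None,fx=4,fy=4,interpolation=cv2.INTER_CUBIC).mean(2)
        r=np.arange(15,36,.5);out=[]
        for x in(30,24,18,12,-12,-18,-24,-30):
            i,_=step(C,g,np.array([F+X*x/1e3+Y*q/1e3+[0,0,z] for q in r]),1);out.append((x,float(r[i])))
        print(n,"left edge",out)
        for sg in(1,-1):
            r=np.arange(28,60,.5);out=[]
            for y in(20,14,8,-4,-12,-18):
                i,v=step(C,g,np.array([F+X*(sg*q)/1e3+Y*y/1e3+[0,0,z] for q in r]),1);out.append((y,float(sg*r[i]),int(v[i])))
            print(n,"x end",out)
E
python3 - <<'E'
from fe import *
o=readout.get_obs();e=o["eef_pos"];print(e,go(FF,TY),o["ft_force"],o["ft_torque"]);fe(e[2]-.009)
E
```

```text
[ 0.5066373  -0.23804945  0.05274358] (array([ 2.1, -4.1, 44.8]), np.float64(1.3)) [ 5.0501329   6.94629615 14.66316732] [ 1.47125228 -1.11894074 -0.0398645 ]
top left edge [(30, 25.5), (24, 25.5), (18, 25.5), (12, 25.5), (-12, 25.5), (-18, 25.5), (-24, 25.0), (-30, 25.0)]
top x end [(20, 40.0, 110), (14, 41.0, 95), (8, 40.5, 102), (-4, 40.5, 100), (-12, 32.0, 83), (-18, 44.0, 38)]
top x end [(20, -35.0, 117), (14, -35.5, 105), (8, -35.0, 109), (-4, -35.0, 114), (-12, -36.0, 71), (-18, -34.5, 34)]
scene left edge [(30, 24.0), (24, 24.0), (18, 24.5), (12, 24.0), (-12, 23.5), (-18, 23.0), (-24, 23.5), (-30, 16.5)]
scene x end [(20, 47.0, 124), (14, 46.5, 110), (8, 46.5, 108), (-4, 46.0, 113), (-12, 46.0, 107), (-18, 47.0, 105)]
scene x end [(20, -44.0, 29), (14, -55.5, 166), (8, -53.5, 41), (-4, -34.0, 56), (-12, -55.0, 67), (-18, -44.0, 30)]
```

Emit:
jog_arm([
  {"x": 0.5,"y": 0,"z": -7,"spin": 0,"fingers": 0.9},
  {"x": 1,"y": -2,"z": -14,"spin": 0.6,"fingers": 0.9},
  {"x": 2.5,"y": -5,"z": -14,"spin": 1.2,"fingers": 0.9},
  {"x": 2.5,"y": -5,"z": -14,"spin": 1.2,"fingers": 0.9},
  {"x": 2.5,"y": -5,"z": -14,"spin": 1.2,"fingers": 0.9},
])

```text
clock: 29.58
eef_pos: [0.4946, -0.2381, 0.062]
tool_rot: [0.639, 0.769, 0.015, -0.018]
ft_force: [0.1, -0.7, -1.9]
grip_width: 0.0069
grasp_force: 64.4
```

```bash
python3 - <<'E'
from fe import *
o=readout.get_obs();e=o["eef_pos"];print(e,go(FF,TY),o["grip_width"]);fe(e[2]-.009);print("lower plane");fe(e[2]-.027)
E
```

```text
[ 0.49462728 -0.23811965  0.06195335] (array([-0.6,  8.3, 54. ]), np.float64(-0.0)) 0.006890183441821745
top left edge [(30, 24.0), (24, 27.0), (18, 26.5), (12, 27.5), (-12, 28.0), (-18, 29.0), (-24, 29.0), (-30, 30.5)]
top x end [(20, 32.0, 111), (14, 31.0, 115), (8, 31.5, 115), (-4, 33.5, 90), (-12, 35.0, 46), (-18, 43.0, 39)]
top x end [(20, -45.0, 98), (14, -45.0, 95), (8, -45.5, 93), (-4, -45.5, 98), (-12, -44.5, 40), (-18, -42.0, 38)]
scene left edge [(30, 26.0), (24, 26.0), (18, 26.0), (12, 26.0), (-12, 26.0), (-18, 27.0), (-24, 26.5), (-30, 27.5)]
scene x end [(20, 34.0, 110), (14, 35.0, 99), (8, 36.0, 114), (-4, 35.0, 106), (-12, 35.0, 119), (-18, 34.5, 108)]
scene x end [(20, -35.0, 50), (14, -34.0, 84), (8, -49.5, 41), (-4, -34.5, 69), (-12, -35.5, 81), (-18, -49.5, 31)]
lower plane
top left edge [(30, 32.0), (24, 31.5), (18, 21.5), (12, 23.0), (-12, 23.0), (-18, 24.0), (-24, 24.0), (-30, 24.5)]
top x end [(20, 35.5, 87), (14, 33.0, 116), (8, 35.0, 88), (-4, 32.0, 128), (-12, 36.0, 70), (-18, 38.0, 40)]
top x end [(20, -44.0, 103), (14, -45.0, 95), (8, -44.5, 96), (-4, -45.0, 94), (-12, -45.0, 77), (-18, -47.0, 33)]
scene left edge [(30, 27.0), (24, 26.0), (18, 25.5), (12, 25.5), (-12, 26.0), (-18, 26.5), (-24, 26.0), (-30, 27.0)]
scene x end [(20, 51.5, 71), (14, 51.0, 64), (8, 52.0, 72), (-4, 51.5, 76), (-12, 52.0, 73), (-18, 51.5, 67)]
scene x end [(20, -49.0, 55), (14, -48.5, 68), (8, -36.0, 51), (-4, -57.5, 60), (-12, -32.0, 49), (-18, -30.5, 57)]
```

Emit:
jog_arm([
  {"x": 0,"y": 3.7,"z": 0,"spin": 0,"fingers": 0.9},
  {"x": 0,"y": 3.7,"z": 5,"spin": 0,"fingers": 0.9},
  {"x": 0,"y": 3.7,"z": 9,"spin": 0,"fingers": 0.9},
  {"x": 0,"y": 3.7,"z": 12,"spin": 0,"fingers": 0.9},
  {"x": 0,"y": 3.7,"z": 12,"spin": 0,"fingers": 0.9},
])

```text
clock: 30.4
eef_pos: [0.4989, -0.2369, 0.0504]
tool_rot: [0.639, 0.769, 0.015, -0.017]
ft_force: [0.6, -0.3, -1.7]
grip_width: 0.0067
grasp_force: 64.4
```

Emit:
jog_arm([
  {"x": 0,"y": 1,"z": 2,"spin": 0,"fingers": 0.9},
  {"x": 0,"y": 3,"z": 4,"spin": 0,"fingers": 0.9},
  {"x": 0,"y": 3,"z": 4,"spin": 0,"fingers": 0.9},
])

```text
clock: 30.78
eef_pos: [0.5015, -0.2361, 0.0464]
tool_rot: [0.639, 0.769, 0.015, -0.018]
ft_force: [-0.4, -0.3, -1.1]
grip_width: 0.007
grasp_force: 64.4
```

Emit:
jog_arm([
  {"x": 0,"y": -2,"z": 1,"spin": 0,"fingers": 0.9},
  {"x": 0,"y": -2,"z": 3,"spin": 0,"fingers": 0.9},
  {"x": 0,"y": -2,"z": 4,"spin": 0,"fingers": 0.9},
  {"x": 0,"y": -2,"z": 4,"spin": 0,"fingers": 0.9},
])

```text
clock: 31.28
eef_pos: [0.5023, -0.2365, 0.0447]
tool_rot: [0.639, 0.769, 0.017, -0.015]
ft_force: [3.4, 3.1, 7.8]
grip_width: 0.0069
grasp_force: 65.8
```

```bash
python3 - <<'E'
from fe import *
o=readout.get_obs();e=o["eef_pos"];print(e,go(FF,TY),o["grip_width"],o["ft_force"]);fe(e[2]-.012)
E
```

```text
[ 0.50233877 -0.23646075  0.04465575] (array([ 0.1,  0.2, 36.7]), np.float64(0.0)) 0.006854921043243851 [3.42630754 3.10630741 7.76683111]
top left edge [(30, 27.5), (24, 28.5), (18, 27.5), (12, 29.0), (-12, 30.0), (-18, 29.0), (-24, 29.5), (-30, 30.0)]
top x end [(20, 37.5, 103), (14, 37.5, 106), (8, 37.0, 105), (-4, 37.0, 98), (-12, 30.5, 59), (-18, 54.5, 41)]
top x end [(20, -38.5, 103), (14, -38.5, 99), (8, -39.0, 96), (-4, -39.0, 98), (-12, -39.5, 42), (-18, -34.0, 35)]
scene left edge [(30, 26.0), (24, 26.5), (18, 26.5), (12, 26.5), (-12, 27.5), (-18, 27.0), (-24, 27.0), (-30, 26.5)]
scene x end [(20, 40.5, 105), (14, 41.0, 109), (8, 41.5, 107), (-4, 41.0, 116), (-12, 41.0, 113), (-18, 39.5, 107)]
scene x end [(20, -30.5, 77), (14, -30.5, 81), (8, -55.0, 36), (-4, -39.5, 66), (-12, -57.5, 78), (-18, -37.5, 43)]
```

Emit:
jog_arm([
  {"x": 0,"y": 2,"z": 1,"spin": 0,"fingers": 0.9},
  {"x": 0,"y": 4,"z": 3,"spin": 0,"fingers": 0.9},
  {"x": 0,"y": 6,"z": 5,"spin": 0,"fingers": 0.9},
  {"x": 0,"y": 6,"z": 5,"spin": 0,"fingers": 0.9},
])

```text
clock: 31.88
eef_pos: [0.5046, -0.2359, 0.0424]
tool_rot: [0.639, 0.769, 0.014, -0.016]
ft_force: [-10.9, 2.8, 30.1]
grip_width: 0.0067
grasp_force: 68.8
```

```bash
python3 - <<'E'
from fe import *
o=readout.get_obs();e=o["eef_pos"];print(e,go(FF,TY),o["grip_width"],o["ft_force"]);fe(.024)
E
```

```text
[ 0.50464619 -0.23594724  0.04237017] (array([ 0.1, -1.9, 34.4]), np.float64(-0.1)) 0.0067403230772360035 [-10.87889516   2.76841956  30.06275326]
top left edge [(30, 27.0), (24, 26.5), (18, 27.0), (12, 27.5), (-12, 27.5), (-18, 28.0), (-24, 28.0), (-30, 27.5)]
top x end [(20, 38.5, 109), (14, 39.0, 105), (8, 38.5, 103), (-4, 38.5, 98), (-12, 30.5, 100), (-18, 57.5, 42)]
top x end [(20, -38.0, 97), (14, -37.5, 98), (8, -38.0, 98), (-4, -38.0, 103), (-12, -38.5, 55), (-18, -36.5, 32)]
scene left edge [(30, 26.0), (24, 26.0), (18, 27.0), (12, 26.5), (-12, 27.0), (-18, 27.5), (-24, 27.0), (-30, 27.0)]
scene x end [(20, 39.5, 105), (14, 39.0, 98), (8, 40.0, 102), (-4, 39.0, 98), (-12, 39.5, 102), (-18, 38.0, 112)]
scene x end [(20, -37.0, 86), (14, -35.5, 96), (8, -34.0, 42), (-4, -57.5, 51), (-12, -58.0, 82), (-18, -39.0, 36)]
```

Emit:
jog_arm([
  {"x": 0,"y": -2,"z": -3,"spin": 0,"fingers": 0.9},
  {"x": 0,"y": -2,"z": -3,"spin": 0,"fingers": 0.9},
  {"x": 0,"y": -2,"z": -3,"spin": 0,"fingers": 0.6},
  {"x": 0,"y": -2,"z": -3,"spin": 0,"fingers": 0.4},
  {"x": 0,"y": -2,"z": -3,"spin": 0,"fingers": 0.4},
  {"x": 0,"y": -2,"z": -20,"spin": 0,"fingers": 0.4},
  {"x": 0,"y": -2,"z": -60,"spin": 0,"fingers": 0.4},
  {"x": 0,"y": -2,"z": -110,"spin": 0,"fingers": 0.4},
])

```text
clock: 32.98
eef_pos: [0.5032, -0.24, 0.147]
tool_rot: [0.639, 0.769, 0.015, -0.019]
ft_force: [1.1, -0.2, 1.0]
grip_width: 0.0257
grasp_force: 0.0
```

```bash
python3 - <<'E'
from fe import *
o=readout.get_obs();e=o["eef_pos"];print(e,o["grip_width"],o["ft_force"]);fe(.024)
from ed import edges
edges(.016)
E
```

```text
[ 0.50321941 -0.23998395  0.14699613] 0.025723086095839086 [ 1.09474098 -0.19076182  0.9719837 ]
top left edge [(30, 27.0), (24, 26.5), (18, 27.0), (12, 27.5), (-12, 27.0), (-18, 27.0), (-24, 27.0), (-30, 27.5)]
top x end [(20, 38.5, 105), (14, 39.0, 105), (8, 38.5, 106), (-4, 38.5, 103), (-12, 39.0, 98), (-18, 39.0, 99)]
top x end [(20, -37.5, 110), (14, -37.5, 104), (8, -38.0, 99), (-4, -38.0, 101), (-12, -38.0, 102), (-18, -38.0, 102)]
scene left edge [(30, 26.5), (24, 26.0), (18, 27.0), (12, 26.5), (-12, 26.5), (-18, 27.0), (-24, 27.0), (-30, 27.0)]
scene x end [(20, 39.0, 112), (14, 39.0, 96), (8, 39.5, 111), (-4, 38.5, 108), (-12, 39.5, 99), (-18, 38.5, 116)]
scene x end [(20, -37.0, 91), (14, -35.5, 86), (8, -36.5, 94), (-4, -35.5, 86), (-12, -36.5, 97), (-18, -37.0, 77)]
left y edge at x 44 35.0 120.0
left y edge at x 36 34.5 124.0
left y edge at x 28 35.0 111.0
left y edge at x 20 34.5 111.0
left y edge at x -20 33.5 117.0
left y edge at x -28 33.0 123.0
left y edge at x -36 33.0 118.0
left y edge at x -44 33.5 106.0
low x edge at y 30 -55.0 100.0
low x edge at y 20 -55.5 97.0
low x edge at y -18 -54.5 100.0
low x edge at y -24 -54.0 98.0
high x edge at y 30 52.0 124.0
high x edge at y 10 52.5 122.0
high x edge at y 0 53.5 102.0
high x edge at y -10 53.5 125.0
```

```bash
python3 -c "
from workcell import bot
print(bot.job_done())"
```

```text
the job is handed in; nothing more can be done
None
```

The job is handed in at about 33 s: by camera measurement the cover and the filter both lie flat, rib up and released, in their own cut-outs. The filter had hung pitched in the grip and touched the tray foam twice, so I levelled it by pressing it into its cut-out with about 30 N; I made no final check that the other things on the desk had not shifted.

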